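# Lay out jade bangles for a customer

## Task

Lift the brass retaining bar out of its two brackets on the carrying tray and lay it along the long white trough, grip upwards. Then lay out the bangles from the tray on the grey presentation board: the green one flat and centred on the round marble plinth, the orange-amber one flat and squarely on top of the green one, and the violet one flat on the board itself, midway between the plinth and the blue ring box. Set the stones down gently without dropping them, and leave the white bangle, the pen and the loupe where they are.

Things in the scene. Friction and masses are not known exactly. Their poses are not given: they have to be found in the camera images.
- bar: Brass bar, 12 x 12 mm, 330 mm long along its y, about 250 g; on its middle a dark wooden grip, 14 mm wide (x), 50 long (y), from 12 to 38 mm above the bar's underside. Origin: centre of the underside, z up. Starts level in the tray's two open-topped brackets, underside 30 mm above the table; bracket prongs reach 16 mm above its underside: lift it straight up 20 mm or more.
- tray: Fixed wooden tray, 110 (x) x 334 mm (y), origin at the centre of its underside, lined floor at 10 mm, 3 mm lips along the two long edges, brackets 46 mm high with 16 mm slots at y = +-153 mm. The three coloured bangles lie flat on its floor in a row along y, about 95 mm apart, under the bar (8 mm gap), which must go first.
- green: Green stone bangle: flat ring, outer diameter 76, inner 58 (so the band is 9 wide), 12 high, about 60 g. Origin at the centre of its underside, z along its axis. Starts in any of the three places on the tray. Can be pinched across the band from above, one finger inside the ring.
- amber: Orange-amber stone bangle: flat ring, outer diameter 76, inner 58 (so the band is 9 wide), 12 high, about 60 g. Origin at the centre of its underside, z along its axis. Starts in any of the three places on the tray.
- violet: Violet stone bangle: flat ring, outer diameter 76, inner 58 (so the band is 9 wide), 12 high, about 60 g. Origin at the centre of its underside, z along its axis. Starts in any of the three places on the tray.
- board: Fixed grey cloth-covered board, 110 (x) x 310 mm (y), 8 thick; origin at the centre of its underside, top at 8 mm. On its ends, 100 mm from its centre along y, stand the plinth and a fixed blue closed ring box (60 x 60 mm, 35 high); which end is which varies. The board's centre is the midpoint between the two.
- plinth: Fixed round white marble plinth on the board, diameter 90, 15 mm high; origin at the centre of its underside, its top 15 mm above that.
- bar_rest: Fixed long white trough, 370 mm (x) x 62 mm (y), inside 360 x 52 mm; origin at the centre of its underside, inner floor at 4 mm, rim at 12 mm. It stands left or right of the work, its length pointing roughly away from the robot. The bar fits lengthwise with 15 mm to spare at either end.
- ice: Bystander: whitish bangle of the same size as the others, on a thin cork blotter on the side opposite the trough. Leave alone.
- pen: Bystander: blue and white marker pen 130 mm long along x, 12 mm thick, on the blotter. Leave alone.
- loupe: Bystander: black round loupe, diameter 32, 22 mm high, on the blotter. Leave alone.
Mind the look-alikes: they are no part of the job. Of the things shaped like the green, the green one is meant.

How it is judged:
By the outcome, as a careful person would: the job done as asked, in the order asked, and still so for the second after the job is handed in, with the robot touching nothing.
It also fails if it takes over 104 s, if anything falls off the work surface, if the arm or the gripper's body presses on something with over 40 N, if the wrist force passes 120 N, or if a joint passes its speed limit or range.

## Robot

A 6-joint arm with a two-finger parallel gripper is mounted at the origin on the work surface. World frame = base frame: x ahead of the robot, y to its left, z up, the work surface at z = 0. Lengths are in mm, angles in rad, forces in N, time in s.
With the tool pointing down it reaches from about 350 to 875 mm from the base axis. Payload 4.2 kg.
Tool frame: the origin (TCP) lies midway between the tips of the shut fingers; the grasp point (between the pads) lies 19 mm behind it; z points along the fingers, y is the direction in which the jaws open and shut (so a half turn about z gives the same grasp; the last joint's range is limited). The gripper opens to 85 mm and grips with 20 to 120 N. Pads are 22 mm wide; open, the fingers measure 114 mm over their backs; the gripper's body (76 mm by 85 mm) begins 54 mm behind the grasp point. The pads swing forward as they close: fully open they stand 13 mm farther back than shut.
Start: joints at [1.607, 0.385, 0.008, 0, -1.194, -0.259], TCP at [138.069, 609.538, 231.312] pointing down, gripper open.
Joint ranges: [-3.14, 3.14], [-1.21, 2.06], [-1.07, 1.41], [-3.16, 2.05], [-2.99, -0.16], [-3.1, 3.1]. Speed limits (rad/s): [2.79, 2.79, 3.14, 3.14, 3.14, 3.14].

## Interface

Orientations are given as a unit quaternion [w, x, y, z].
In Python, from station import monitor, imaging, job gives the robot as it stands.
- The arm moves only by the shell command python3 -m pendant 'ROWS' [FORCE]. ROWS is JSON, a list of rows, each a list of 7 numbers: the shift along the tool's x, y, z in cm, then the turn, a rotation vector about the tool's x, y, z in rad, then the opening, from 0 (shut) to 1 (fully open). A call has 1 to 5 rows; each row shifts and turns the commanded pose from where the row before left it, along the tool's axes as they then stand; what a row does not reach is not made up. A row lasts 1/8 s, in which the tool goes at most 62.5 mm and 10.7 degrees, less where a joint would pass 70% of its speed; a pose out of reach is approached as far as the arm can. A call with a gripper value outside its range is refused whole. The fingers move at their own pace and stop on an object; FORCE is the grip in N (left out, the last holds). Time passes only in rows, so rows that do not move let the fingers close. It gives the time, the measured TCP pose, the force and the opening at its end, in the units of the state.
- monitor.sense(): the state, without advancing time (a new reading comes with each control period).
- imaging.read_camera(name): name is "scene" or "top" or "wrist"; returns a dict with "pixels" (400x640x3 uint8, red, green, blue), "fx", "fy", "cx", "cy" (pixels), "R" (3x3) and "t" (3): a world point X has camera coordinates R X + t; the wrist camera has in their place "tool_from_camera" (4x4, takes a point from camera to tool coordinates, whose origin is the TCP and whose axes are the flange's). Camera axes: x right, y down, z forward; pixel columns grow to the right and rows downward; lengths in mm; the calibration is good to about 2 mm. A picture is of the moment at which its call begins: read the wrist's pose just before it. There is no depth.
- job.close_job(): hands the job in, once; it reports no verdict.
The state is a dict: "time": time; "joints": joint angles; "dq": joint speeds; "joint_torque": joint torques, N m; "tool_pos": TCP position; "ee_rot": TCP orientation; "contact_force": force on the tool from outside, world axes, zero at the start; "wrist_torque": the same for the moment, N m; "finger_gap": finger opening in mm.
Only numpy, scipy, OpenCV 4.12 (cv2) and the standard library are available. Lean on these libraries where they do the work, as an engineer would, in place of code of your own. Each camera call takes 0.05 s, during which the arm holds its last target.

## Working session

There is one attempt and no reset: what is moved stays moved. The work goes in short steps, Python scripts to look and compute and a shell command to move; the robot and the scene stay as the last step left them, time stands still between calls to the robot, and variables do not carry over. Pictures are saved under pics/ and viewed, and the job is handed in when it is done.

```bash
ls; mkdir -p pics; python3 - <<'E'
from station import monitor, imaging
import cv2
s=monitor.sense()
for k in s: print(k,s[k])
for n in ("scene","top","wrist"):
    c=imaging.read_camera(n); cv2.imwrite(f"pics/{n}0.png",c["pixels"][:,:,::-1])
    print(n,{k:c[k] for k in c if k!="pixels"})
E
```

```text
pics
time 0.0
joints [ 1.60662998e+00  3.85544417e-01  6.61016363e-03 -5.06203322e-04
 -1.19395206e+00 -2.58623291e-01]
dq [ 0.00043422  0.00150938 -0.00140284  0.00165464 -0.00189737 -0.00071283]
joint_torque [-4.27756404e-04 -3.92293739e+01  1.88399398e+01  4.18603197e+00
 -4.64806959e-03  5.60996966e-06]
tool_pos [137.93052177 608.99596087 230.22168639]
ee_rot [ 1.06819844e-03  9.93791055e-01 -1.11257323e-01 -7.94015294e-05]
contact_force [ 0.26769391 -0.10438257  0.22416457]
wrist_torque [-0.0353637  -0.0007955  -0.00845174]
finger_gap 85.67759923429071
scene {'fx': 480.0940730477988, 'fy': 480.0940730477988, 'cx': 318.1181007990181, 'cy': 197.51131315682773, 'R': array([[ 0.22166238,  0.97506383,  0.0107851 ],
       [ 0.80845632, -0.17758073, -0.56112695],
       [-0.54521937,  0.13310002, -0.82765948]]), 't': array([-124.87642445, -355.04739987, 1291.97550555])}
top {'fx': 506.181332103887, 'fy': 506.181332103887, 'cx': 319.24082460553325, 'cy': 195.91575248388227, 'R': array([[-0.00938977, -0.99993791,  0.0060004 ],
       [-0.98651561,  0.00828286, -0.16345748],
       [ 0.16339763, -0.00745432, -0.98653213]]), 't': array([ -13.16153734,  475.57483233, 1248.64842308])}
wrist {'fx': 334.8765779729686, 'fy': 334.8765779729686, 'cx': 315.56168660512236, 'cy': 195.81825868925162, 'tool_from_camera': array([[ 2.95615890e-05, -9.63889615e-01, -2.66302100e-01,
         6.70674281e+01],
       [ 9.99999193e-01, -3.09640839e-04,  1.23176331e-03,
        -6.14625620e-01],
       [-1.26974186e-03, -2.66301921e-01,  9.63888829e-01,
        -1.43870666e+02],
       [ 0.00000000e+00,  0.00000000e+00,  0.00000000e+00,
         1.00000000e+00]])}
```

View pics/scene0.png

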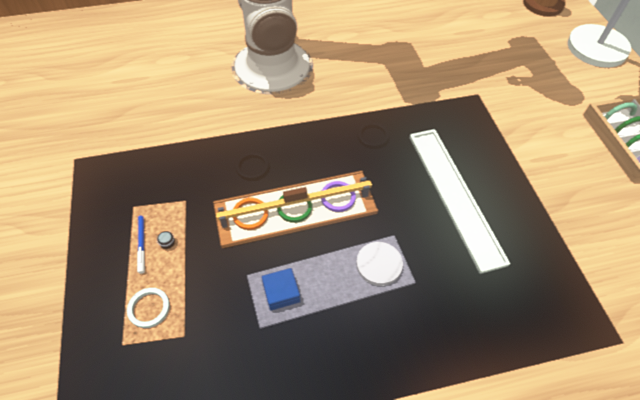

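View pics/top0.png

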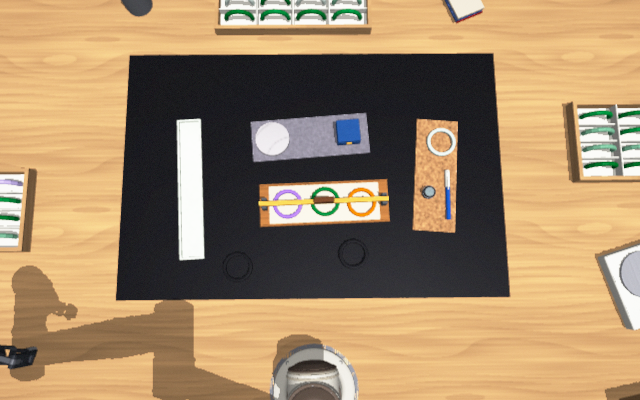

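View pics/wrist0.png

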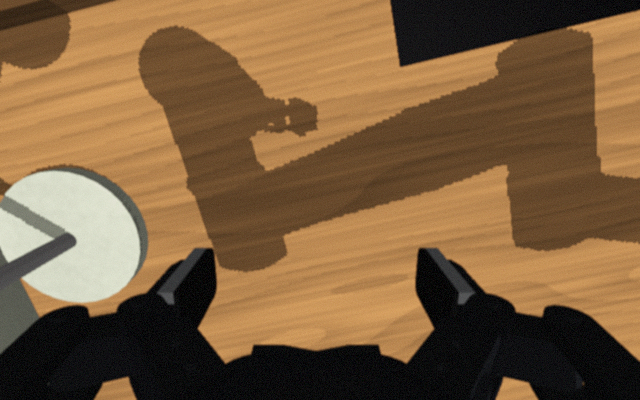

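Green candidates: the tray ring at top (325,202), plus the green rings in side cases at top (15,210), (295,12) and (597,115). I choose the tray's ring, since the others are outside the work mat. The dark rings on the mat, top (237,266) and (352,253), aren't part of the job. Now close crops.

```bash
python3 - <<'E'
import cv2
t=cv2.imread("pics/top0.png"); s=cv2.imread("pics/scene0.png")
cv2.imwrite("pics/ct1.png",cv2.resize(t[105:235,240:400],None,fx=5,fy=4.6,interpolation=cv2.INTER_CUBIC)[:600] if 0 else cv2.resize(t[110:230,240:400],None,fx=5,fy=5,interpolation=cv2.INTER_CUBIC))
cv2.imwrite("pics/cs1.png",cv2.resize(s[165:335,205:425],None,fx=3.5,fy=3.5,interpolation=cv2.INTER_CUBIC))
a=cv2.resize(t[110:270,165:215],None,fx=3.7,fy=3.7,interpolation=cv2.INTER_CUBIC)
b=cv2.resize(s[120:280,400:520],None,fx=3.7,fy=3.7,interpolation=cv2.INTER_CUBIC)
cv2.imwrite("pics/tr1.png",cv2.hconcat([a,b]))
E
```

```text
(no output)
```

View pics/ct1.png

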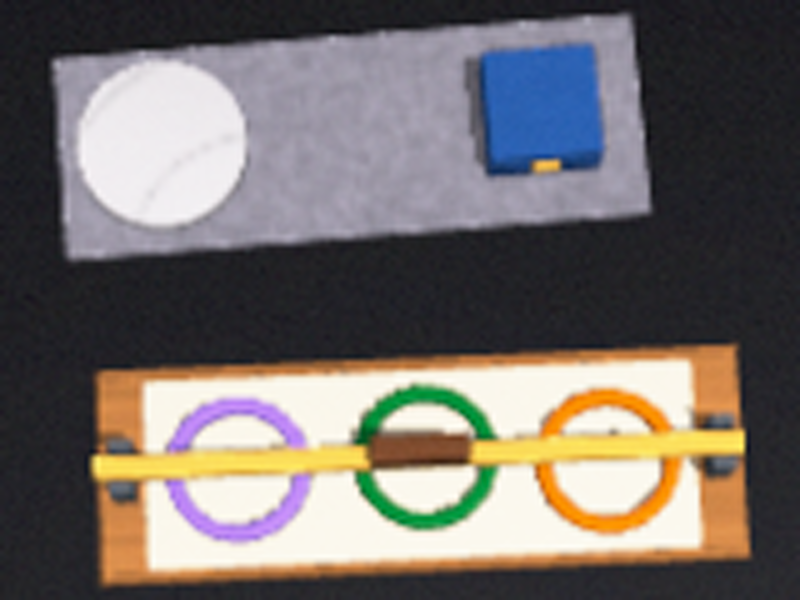

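View pics/cs1.png

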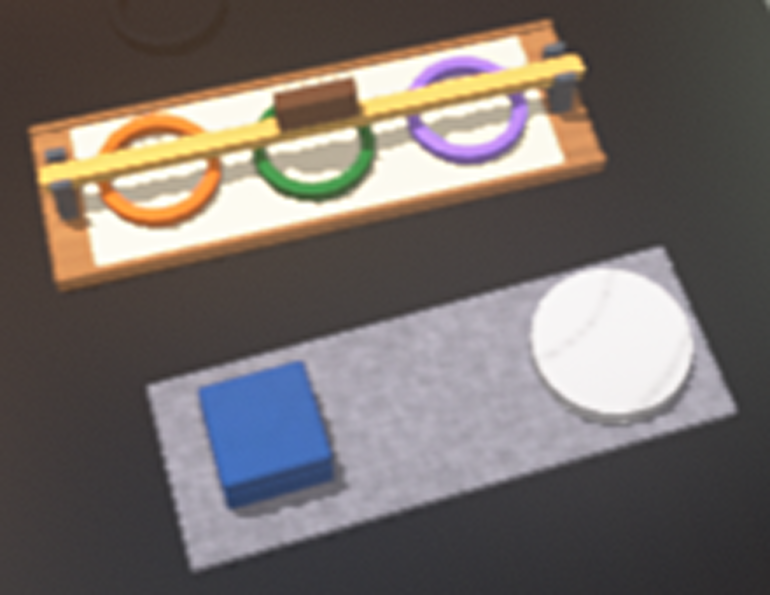

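View pics/tr1.png

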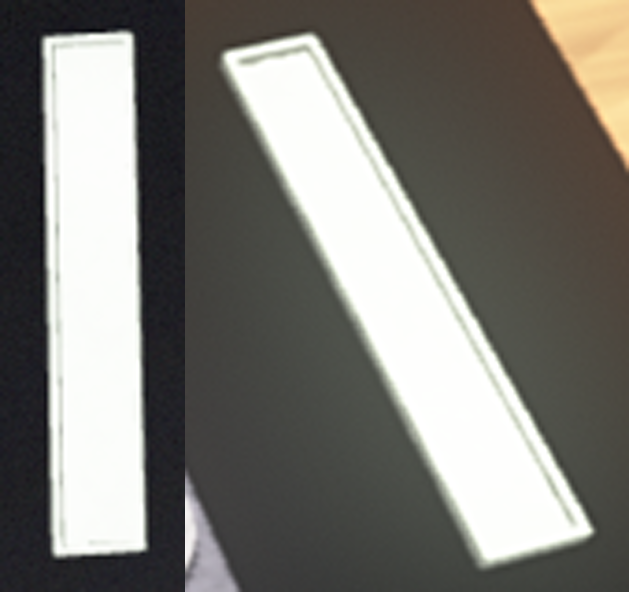

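The crops show the tray with violet, green and amber (top x 288, 325, 362) under the bar. The plinth is at top (272,139), the ring box at (348,132), and the trough is to the left (robot +y). Triangulating:

```bash
cat > h.py <<'E'
import numpy as np, cv2
from station import monitor, imaging
from scipy.spatial.transform import Rotation as Ro
def cams():
    return {n:imaging.read_camera(n) for n in ("scene","top")}
def P(c):
    K=np.array([[c["fx"],0,c["cx"]],[0,c["fy"],c["cy"]],[0,0,1]])
    return K@np.hstack([c["R"],np.reshape(c["t"],(3,1))])
def tri(Pa,Pb,a,b):
    X=cv2.triangulatePoints(Pa,Pb,np.float64(a).reshape(2,1),np.float64(b).reshape(2,1))
    X=(X[:3]/X[3]).ravel(); 
    f=lambda P:(lambda v:v[:2]/v[2])(P@np.append(X,1))
    return X,np.hypot(*(f(Pa)-a)),np.hypot(*(f(Pb)-b))
def onplane(P_,px,z):
    # intersect pixel ray with height z
    H=np.c_[P_[:,0],P_[:,1],P_[:,2]*z+P_[:,3]]
    v=np.linalg.solve(H,[px[0],px[1],1]); return v[:2]/v[2]
def wristP(c,s):
    q=s["ee_rot"]; T=np.eye(4); T[:3,:3]=Ro.from_quat([q[1],q[2],q[3],q[0]]).as_matrix(); T[:3,3]=s["tool_pos"]
    M=np.linalg.inv(T@c["tool_from_camera"])
    K=np.array([[c["fx"],0,c["cx"]],[0,c["fy"],c["cy"]],[0,0,1]])
    return K@M[:3]
def snap(name):
    s=monitor.sense(); c=imaging.read_camera("wrist")
    cv2.imwrite(f"pics/{name}.png",c["pixels"][:,:,::-1]); np.save(f"pics/{name}.npy",wristP(c,s)); return s
def tip(s=None):
    s=s or monitor.sense(); q=s["ee_rot"]; R=Ro.from_quat([q[1],q[2],q[3],q[0]]).as_matrix()
    print("t",round(s["time"],2),"pos",np.round(s["tool_pos"],1),"x",np.round(R[:,0],4),"z",np.round(R[:,2],4),"F",np.round(s["contact_force"],1),"gap",round(s["finger_gap"],1)); return R
def need(X,yaw=None,pos=None):
    """rows' shift (cm, current tool axes) to X; yaw = direction (rad, world) wanted for tool y axis, returns rot vector in tool"""
    s=monitor.sense(); R=tip(s); d=R.T@(np.array(X)-s["tool_pos"])
    print("shift cm",np.round(d/10,2))
    if yaw is not None:
        y=np.array([np.cos(yaw),np.sin(yaw),0]); best=None
        for sg in (1,-1):
            Rw=np.c_[np.cross(sg*y,[0,0,-1]),sg*y,[0,0,-1]]
            r=Ro.from_matrix(R.T@Rw).as_rotvec(); print(" rot",np.round(r,3), "shift in goal axes",np.round(Rw.T@(np.array(X)-s["tool_pos"])/10,2))
E
python3 - <<'E'
from h import *
c=cams(); Pt,Ps=P(c["top"]),P(c["scene"]); np.save("Pt.npy",Pt); np.save("Ps.npy",Ps)
T=lambda p:np.array(p)/5+[240,110]; S=lambda p:np.array(p)/3.5+[205,165]
A=lambda p:np.array(p)/3.7+[165,110]; B=lambda p:(np.array(p)-[185,0])/3.7+[400,120]
for n,a,b in [("barL+y",T((92,467)),S((583,66))),("bar-y",T((744,443)),S((41,175))),("plinth",T((162,143)),S((611,341))),
 ("b++far",T((52,58)),S((737,410))),("b+near",T((68,260)),S((665,248))),("b-far",T((632,14)),S((193,572))),("b-near",T((650,213)),S((148,385))),
 ("violet",T((239,470)),S((468,108))),("green",T((426,457)),S((316,140))),("amber",T((608,461)),S((160,168))),
 ("tr+far",A((42,37)),B((594,534))),("tr-far",A((133,33)),B((484,567))),("tr-near",A((146,549)),B((222,57))),("tr+near",A((52,556)),B((316,35))),
 ("grip+",T((371,434)),S((355,80))),("grip-",T((470,433)),S((275,92)))]:
    X,e,f=tri(Pt,Ps,a,b); print(n,np.round(X,1),round(e,2),round(f,2))
tip()
E
```

```text
barL+y [458.5 139.2  35.7] 0.69 0.91
bar-y [ 467.3 -192.8   37.8] 0.66 0.9
plinth [633.4 106.1  18.2] 0.65 0.97
b++far [684.2 165.8   6.3] 0.5 0.76
b+near [574.6 157.9   2.8] 1.11 1.56
b-far [ 707.6 -144.8    2.2] 0.76 1.23
b-near [ 596.8 -152.     3.8] 0.55 0.82
violet [459.6  66.3  14.4] 0.95 1.26
green [464.9 -30.4  18. ] 0.96 1.3
amber [ 462.3 -125.1   14.5] 0.78 1.07
tr+far [689.7 363.    8.3] 0.57 0.83
tr-far [693.4 298.7   4.5] 0.62 0.92
tr-near [322.  278.3   7.4] 0.59 0.7
tr+near [318.1 343.1   8.8] 0.86 0.99
grip+ [467.2  -4.   76.5] 0.26 0.35
grip- [467.1 -51.9  78.8] 0.62 0.84
t 0.25 pos [138.  609.3 230.8] x [ 9.753e-01 -2.210e-01  1.000e-04] z [-2.e-04 -1.e-03 -1.e+00] F [0.5 0.6 0.3] gap 85.6
```

```bash
python3 -m pendant '[[0,0,-1.5,0,0,0.165,1],[0,0,-1.5,0,0,0.165,1],[0,0,-1.5,0,0,0.165,1],[0,0,-1.5,0,0,0.165,1],[0,0,0,0,0,0.165,1]]' 40; python3 -m pendant '[[0,0,0,0,0,0.165,1],[0,0,0,0,0,0.165,1],[0,0,0,0,0,0.167,1]]'; python3 -c "
from h import *
need([480,-20,290],yaw=3.168)"
```

```text
time: 0.88
tool_pos: [138.2, 610.1, 292.8]
ee_rot: [-0.001, 0.865, -0.503, -0.001]
contact_force: [-0.1, -0.1, -1.0]
finger_gap: 85.7
time: 1.25
tool_pos: [138.0, 609.4, 291.1]
ee_rot: [0.0, 0.714, -0.7, 0.0]
contact_force: [0.1, 0.7, 0.2]
finger_gap: 85.5
t 1.25 pos [138.  609.4 291.1] x [ 2.050e-02 -9.998e-01  5.000e-04] z [-1.e-04 -5.e-04 -1.e+00] F [0.1 0.7 0.2] gap 85.5
shift cm [ 63.63 -32.9    0.13]
 rot [ 0.    -0.    -0.006] shift in goal axes [ 63.82 -32.52   0.11]
 rot [-1.000e-03 -0.000e+00  3.136e+00] shift in goal axes [-63.82  32.52   0.11]
```

```bash
python3 -m pendant '[[4,-4,0,0,0,0,1],[4,-4,0,0,0,0,1],[4,-4,0,0,0,0,1],[4,-4,0,0,0,0,1],[5,-3,0,0,0,0,1]]' >/dev/null; python3 -m pendant '[[5,-3,0,0,0,0,1],[5,-3,0,0,0,0,1],[5,-3,0,0,0,0,1],[5.5,-2,0,0,0,0,1],[5.5,-2,0,0,0,0,1]]'>/dev/null;python3 -m pendant '[[5.5,-1,0,0,0,0,1],[5.5,0,0,0,0,0,1],[5.5,0,0,0,0,0,1],[0,0,0,0,0,0,1]]'; python3 -c "
from h import *
snap('w1');need([480,-20,290],yaw=3.168)"
```

```text
time: 3.0
tool_pos: [484.0, -19.7, 291.3]
ee_rot: [0.0, 0.714, -0.7, -0.0]
contact_force: [-0.4, -0.3, -0.5]
finger_gap: 85.6
t 3.05 pos [484.2 -18.2 291.3] x [ 2.250e-02 -9.997e-01 -2.000e-04] z [-1.e-04  2.e-04 -1.e+00] F [-0.4  0.7  0.9] gap 85.2
shift cm [0.17 0.43 0.13]
 rot [ 0.     0.    -0.004] shift in goal axes [0.17 0.43 0.13]
 rot [ 0.    -0.     3.138] shift in goal axes [-0.17 -0.43  0.13]
```

View pics/w1.png

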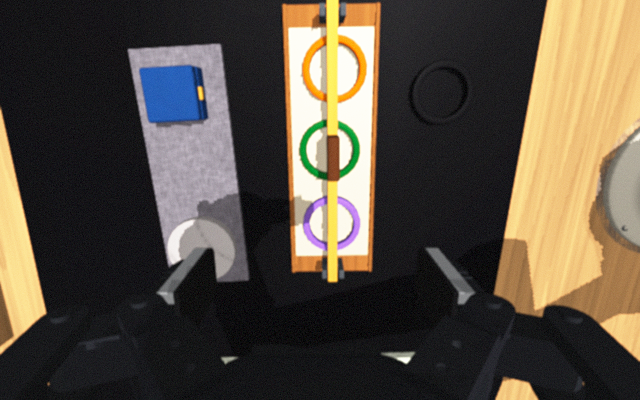

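The wrist view shows amber (334,68), green (329,150), violet (331,222), the grip at (333,158), the box at (174,95) and the plinth at (201,248). Taking a second wrist place.

```bash
python3 -m pendant '[[-5,-4,0,0,0,0,1],[-5,-4,0,0,0,0,1],[0,0,0,0,0,0,1],[0,0,0,0,0,0,1]]'; python3 -c "
from h import *
snap('w2')
for n in ('w1','w2'):
    im=cv2.imread(f'pics/{n}.png')
    cv2.imwrite(f'pics/{n}c.png',cv2.resize(im[0:290,120:400],None,fx=2.05,fy=2.05,interpolation=cv2.INTER_CUBIC))
"
```

```text
time: 3.55
tool_pos: [559.6, 84.0, 290.8]
ee_rot: [0.001, 0.717, -0.697, -0.0]
contact_force: [0.5, -0.8, 0.2]
finger_gap: 85.7
```

View pics/w2.png

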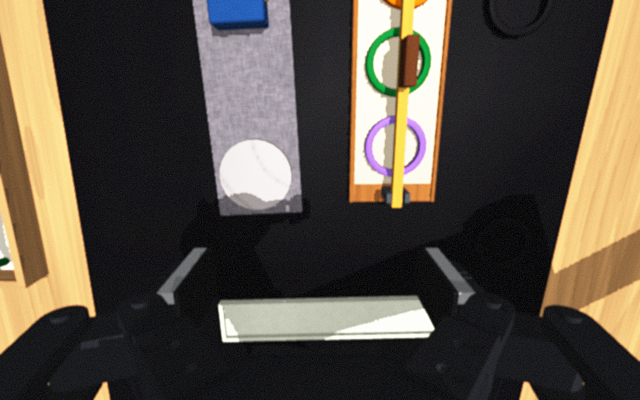

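View pics/w1c.png

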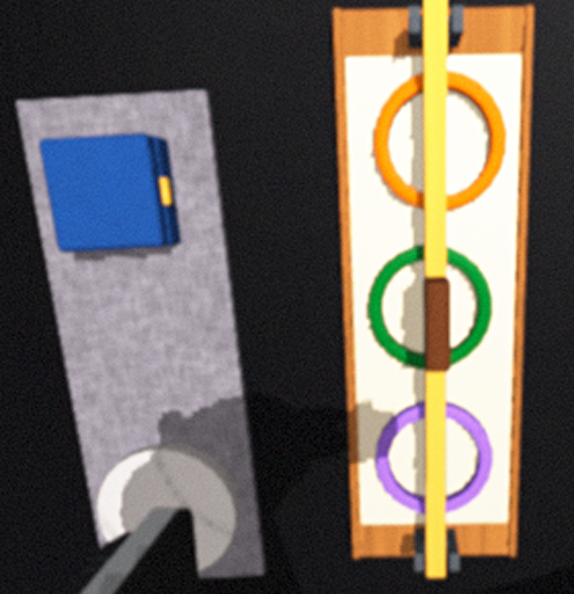

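View pics/w2c.png

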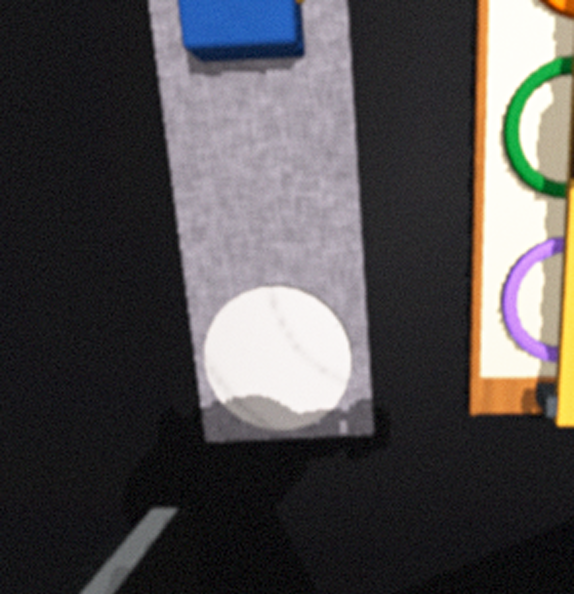

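```bash
python3 - <<'E'
from h import *
P1,P2=np.load("pics/w1.npy"),np.load("pics/w2.npy")
for n,a,b,z in [("plinth",(201.2,251.7),(255.6,174.6),23),("bar+end",(332.2,281.5),(397,207),42),("green",(329.8,149.8),(398,62),20),("violet",(331.7,222.9),(395.5,146.5),20),("grip mid",(333,158),(408.5,61),66),("bracket",(332,269),(396.5,196),46),("bd near+",(249,281),(302,212),8)]:
    X,e,f=tri(P1,P2,a,b); print(n,np.round(X,1),round(e,2),round(f,2), onplane(P1,a,z).round(1),onplane(P2,b,z).round(1))
print("amber",onplane(P1,(334.3,68.5),20).round(1),"bar-end", onplane(P1,(333,0),42).round(1))
E
```

```text
plinth [631.8 103.6  30.4] 0.45 0.48 [634.  107.4] [633.5 104.8]
bar+end [458.8 135.2  46.4] 0.11 0.12 [458.6 137.5] [457.5 136.6]
green [466.4 -31.9  19.7] 0.24 0.25 [466.2 -31.8] [466.7 -32.1]
violet [460.2  65.5  16.9] 0.22 0.24 [460.7  64.2] [460.7  65.3]
grip mid [464.6 -28.2  60.2] 0.48 0.52 [464.5 -28.8] [466.5 -27.8]
bracket [458.3 123.9  34.8] 0.7 0.75 [459.7 117.4] [460.4 121.5]
bd near+ [574.6 157.1   9.9] 0.35 0.37 [574.6 158.5] [575.  157.4]
amber [ 464.  -126.4] bar-end [ 468.9 -191.7]
```

```bash
python3 -c "
from h import *
need([463,-27.7,120],yaw=1.599+1.5708)"
```

```text
t 3.6 pos [559.4  83.4 291.2] x [ 2.710e-02 -9.996e-01  2.000e-04] z [-5.e-04 -2.e-04 -1.e+00] F [ 0.4 -0.7  0.6] gap 85.6
shift cm [10.84  9.93 17.13]
 rot [ 0.    -0.    -0.001] shift in goal axes [10.83  9.95 17.12]
 rot [-0.000e+00 -1.000e-03  3.141e+00] shift in goal axes [-10.83  -9.95  17.12]
```

```bash
python3 -m pendant '[[2.7,2.5,4.3,0,0,0,1],[2.7,2.5,4.3,0,0,0,1],[2.7,2.5,4.3,0,0,0,1],[2.7,2.4,4.2,0,0,0,1],[0,0,0,0,0,0,1]]'; python3 -m pendant '[[0,0,0,0,0,0,1]]'; python3 -c "
from h import *
snap('w3');need([463,-27.7,41],yaw=1.599+1.5708)"
```

```text
time: 4.22
tool_pos: [458.7, -30.1, 118.0]
ee_rot: [0.003, 0.715, -0.699, -0.002]
contact_force: [0.1, 0.5, 0.4]
finger_gap: 85.6
time: 4.35
tool_pos: [464.8, -27.8, 121.6]
ee_rot: [-0.001, 0.716, -0.698, 0.001]
contact_force: [0.5, -0.7, 0.9]
finger_gap: 85.3
t 4.4 pos [465.4 -27.3 121.9] x [ 2.630e-02 -9.997e-01 -6.000e-04] z [ 4.e-03  7.e-04 -1.e+00] F [-0.4  0.2  0.1] gap 85.2
shift cm [0.04 0.27 8.09]
 rot [-0.004  0.001 -0.002] shift in goal axes [0.03 0.24 8.09]
 rot [1.00e-03 6.00e-03 3.14e+00] shift in goal axes [-0.03 -0.24  8.09]
```

View pics/w3.png

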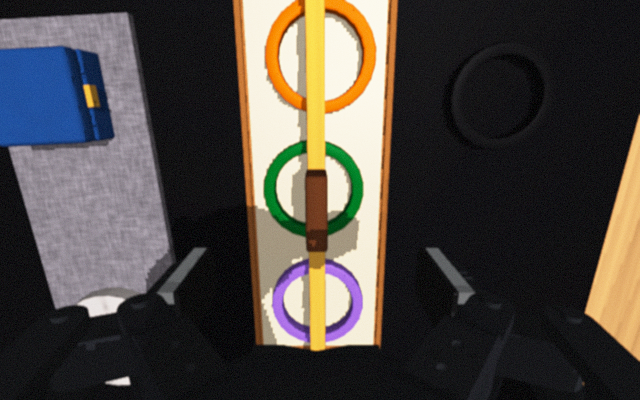

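The grip sits at (316,210), midway between the fingers (midpoint ≈316). Descending.

```bash
python3 -m pendant '[[0,0,2,0,0,0,1],[0,0,2.5,0,0,0,1],[0,0,2.5,0,0,0,1],[0,0,1,0,0,0,1],[0,0,0,0,0,0,1]]'; python3 -c "
from h import *
need([463,-27.7,41],yaw=1.599+1.5708)"
```

```text
time: 5.03
tool_pos: [464.6, -27.2, 40.6]
ee_rot: [-0.0, 0.716, -0.698, 0.0]
contact_force: [-0.0, -1.1, 0.8]
finger_gap: 85.2
t 5.03 pos [464.6 -27.2  40.6] x [ 0.0266 -0.9996 -0.    ] z [ 7.e-04  0.e+00 -1.e+00] F [-0.  -1.1  0.8] gap 85.2
shift cm [ 0.05  0.16 -0.04]
 rot [-0.001  0.    -0.002] shift in goal axes [ 0.05  0.16 -0.04]
 rot [0.00e+00 1.00e-03 3.14e+00] shift in goal axes [-0.05 -0.16 -0.04]
```

Close on the grip.

```bash
python3 -m pendant '[[0,0.1,0,0,0,0,0.3],[0,0,0,0,0,0,0.15],[0,0,0,0,0,0,0.0],[0,0,0,0,0,0,0],[0,0,0,0,0,0,0]]' 70; python3 -m pendant '[[0,0,0,0,0,0,0],[0,0,0,0,0,0,0],[0,0,0,0,0,0,0]]'
```

```text
time: 5.65
tool_pos: [463.3, -27.6, 40.7]
ee_rot: [-0.0, 0.716, -0.698, 0.0]
contact_force: [-0.2, 0.0, 4.1]
finger_gap: 12.7
time: 6.02
tool_pos: [463.2, -27.6, 40.7]
ee_rot: [-0.0, 0.716, -0.698, 0.0]
contact_force: [-0.9, 0.9, 5.1]
finger_gap: 13.0
```

```bash
python3 -m pendant '[[0,0,-0.5,0,0,0,0],[0,0,-1,0,0,0,0],[0,0,-1.5,0,0,0,0],[0,0,-2,0,0,0,0],[0,0,-2.5,0,0,0,0]]'; python3 -m pendant '[[0,0,-2.5,0,0,0,0],[0,0,-2,0,0,0,0],[0,0,0,0,0,0,0],[0,0,0,0,0,0,0]]';python3 -c "
from h import *
snap('w4');need([505.5,321,160],yaw=0.054-1.5708)
c=imaging.read_camera('scene');cv2.imwrite('pics/s4.png',c['pixels'][:,:,::-1])"
```

```text
time: 6.65
tool_pos: [461.3, -27.9, 115.6]
ee_rot: [0.001, 0.716, -0.698, -0.001]
contact_force: [-0.0, 1.0, -1.8]
finger_gap: 12.9
time: 7.15
tool_pos: [461.6, -27.8, 159.4]
ee_rot: [0.001, 0.716, -0.698, -0.001]
contact_force: [-0.3, -0.3, -2.9]
finger_gap: 12.7
t 7.2 pos [461.6 -27.8 159.1] x [ 2.540e-02 -9.997e-01  2.000e-04] z [-2.9e-03 -3.0e-04 -1.0e+00] F [-0.8 -0.6 -1.6] gap 12.9
shift cm [-34.76  -5.27  -0.11]
 rot [ 0.002  0.002 -1.599] shift in goal axes [  6.26 -34.6   -0.09]
 rot [ 0.002 -0.002  1.542] shift in goal axes [-6.26 34.6  -0.09]
```

View pics/w4.png

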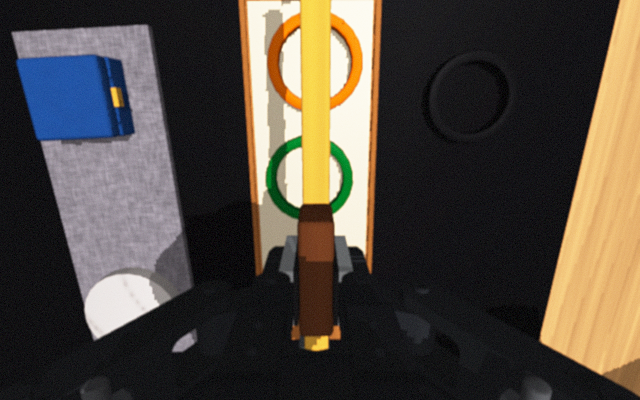

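View pics/s4.png

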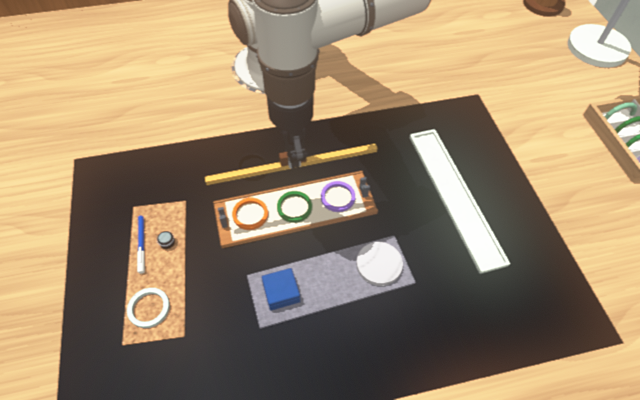

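Bar is out level. Carrying to the trough.

```bash
python3 -m pendant '[[-3,-0.5,0,0,0,0,0],[-5,-0.8,0,0,0,0,0],[-5.5,-0.8,0,0,0,0,0],[-5.5,-0.8,0,0,0,0,0],[-5.5,-0.8,0,0,0,0,0]]' >/dev/null; python3 -m pendant '[[-5,-0.8,0,0,0,-0.1,0],[-3,-0.5,0,0,0,-0.15,0],[-1,-0.3,0,0,0,-0.15,0],[0,0,0,0,0,-0.15,0],[0,0,0,0,0,-0.15,0]]'; python3 -m pendant '[[0,0,0,0,0,-0.18,0],[0,0,0,0,0,-0.18,0],[0,0,0,0,0,-0.18,0],[0,0,0,0,0,-0.18,0],[0,0,0,0,0,-0.1,0]]';python3 -m pendant '[[0,0,0,0,0,0,0],[0,0,0,0,0,0,0]]'; python3 -c "
from h import *
snap('w5');need([505.5,321,100],yaw=0.054-1.5708)"
```

```text
time: 8.5
tool_pos: [500.9, 309.1, 158.6]
ee_rot: [0.002, 0.913, -0.408, -0.001]
contact_force: [-0.7, 0.2, -2.3]
finger_gap: 13.0
time: 9.12
tool_pos: [501.0, 308.8, 158.7]
ee_rot: [0.001, 1.0, -0.011, -0.001]
contact_force: [0.1, 0.2, -2.6]
finger_gap: 12.9
time: 9.38
tool_pos: [501.3, 309.1, 159.6]
ee_rot: [0.001, 1.0, -0.013, -0.001]
contact_force: [1.0, -0.2, -2.0]
finger_gap: 12.9
t 9.43 pos [501.3 309.1 159.8] x [ 9.997e-01 -2.600e-02 -8.000e-04] z [-8.e-04 -7.e-04 -1.e+00] F [ 0.3 -0.2 -2. ] gap 12.6
shift cm [ 0.39 -1.2   5.97]
 rot [ 0.001  0.001 -0.08 ] shift in goal axes [ 0.48 -1.16  5.98]
 rot [ 1.000e-03 -1.000e-03  3.062e+00] shift in goal axes [-0.48  1.16  5.98]
```

View pics/w5.png

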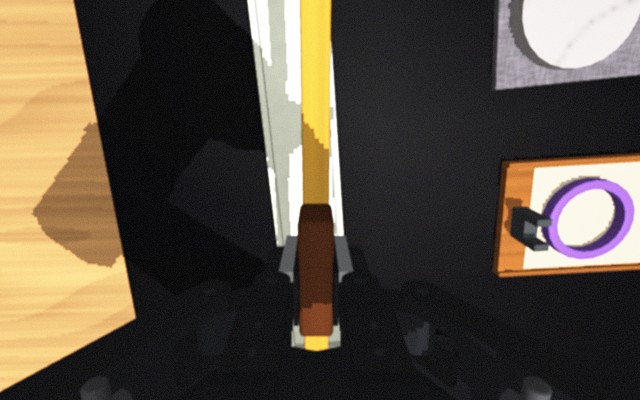

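```bash
python3 -m pendant '[[0.5,-0.5,1.5,0,0,-0.04,0],[0,-0.66,2,0,0,-0.04,0],[0,0,2.5,0,0,0,0],[0,0,0,0,0,0,0],[0,0,0,0,0,0,0]]'; python3 -c "
from h import *
snap('w6');need([505.5,321,20],yaw=0.054-1.5708)"
```

```text
time: 10.05
tool_pos: [507.1, 321.1, 101.2]
ee_rot: [-0.0, 1.0, 0.028, 0.001]
contact_force: [0.4, -0.1, -2.2]
finger_gap: 12.6
t 10.1 pos [507.3 321.3 101.6] x [0.9985 0.0552 0.002 ] z [ 0.0019  0.0014 -1.    ] F [-0.7  0.3 -2.2] gap 12.6
shift cm [-0.19  0.03  8.16]
 rot [-0.001 -0.002  0.001] shift in goal axes [-0.18  0.02  8.16]
 rot [ 3.00e-03 -2.00e-03 -3.14e+00] shift in goal axes [ 0.18 -0.02  8.16]
```

View pics/w6.png

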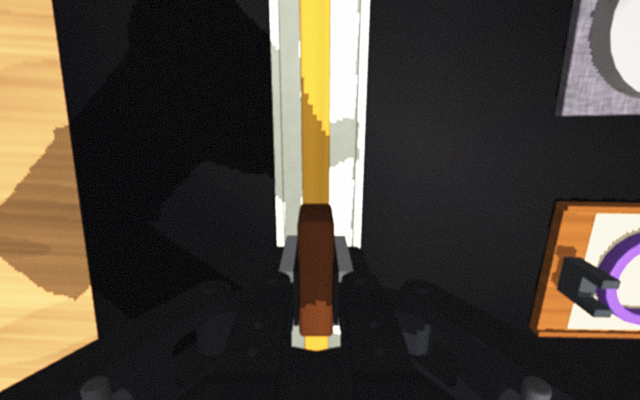

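The bar lies centred over and parallel to the trough (edges at x≈272 and 366, bar at 316). Lowering.

```bash
python3 -m pendant '[[-0.1,0,2,0,0,0,0],[-0.1,0,2.5,0,0,0,0],[0,0,2,0,0,0,0],[0,0,1,0,0,0,0],[0,0,0.5,0,0,0,0]]'; python3 -m pendant '[[0,0,0.1,0,0,0,0],[0,0,0,0,0,0,0]]';  python3 -m pendant '[[0,0,0.2,0,0,0,0],[0,0,0.1,0,0,0,0],[0,0,0.1,0,0,0,0]]'
```

```text
time: 10.72
tool_pos: [505.0, 321.0, 20.8]
ee_rot: [-0.0, 1.0, 0.028, 0.001]
contact_force: [-0.1, 0.9, -2.2]
finger_gap: 13.1
time: 10.98
tool_pos: [504.9, 321.0, 20.0]
ee_rot: [-0.0, 1.0, 0.028, 0.001]
contact_force: [-0.2, -0.4, -1.9]
finger_gap: 12.9
time: 11.35
tool_pos: [504.5, 320.6, 15.3]
ee_rot: [-0.0, 1.0, 0.028, 0.0]
contact_force: [0.0, 0.5, -1.7]
finger_gap: 12.5
```

```bash
python3 -m pendant '[[0,0,0.05,0,0,0,0],[0,0,0,0,0,0,0]]'; python3 -m pendant '[[0,0,0.05,0,0,0,0],[0,0,0,0,0,0,0]]'
```

```text
time: 11.6
tool_pos: [504.6, 320.7, 14.8]
ee_rot: [-0.0, 1.0, 0.028, 0.0]
contact_force: [-0.4, -0.4, -2.4]
finger_gap: 12.4
time: 11.85
tool_pos: [504.5, 320.7, 14.8]
ee_rot: [-0.0, 1.0, 0.028, 0.0]
contact_force: [-2.3, -0.7, 3.0]
finger_gap: 12.7
```

```bash
python3 -m pendant '[[0,0,0,0,0,0,0.2],[0,0,0,0,0,0,0.4],[0,0,0,0,0,0,0.5],[0,0,0,0,0,0,0.5],[0,0,-0.5,0,0,0,0.5]]'; python3 -m pendant '[[0,0,-2,0,0,0,0.5],[0,0,-5,0,0,0,0.7],[0,0,-6,0,0,0,1],[0,0,-6,0,0,0,1],[0,0,0,0,0,0,1]]'; python3 -c "
from h import *
snap('w7')
c=imaging.read_camera('scene');cv2.imwrite('pics/s7.png',c['pixels'][:,:,::-1])"
```

```text
time: 12.48
tool_pos: [504.3, 320.4, 19.1]
ee_rot: [0.0, 1.0, 0.028, -0.0]
contact_force: [-0.6, -0.5, -0.3]
finger_gap: 42.5
time: 13.1
tool_pos: [506.9, 322.6, 216.3]
ee_rot: [-0.004, 1.0, 0.028, 0.005]
contact_force: [-0.2, -0.0, -0.2]
finger_gap: 85.2
```

View pics/w7.png

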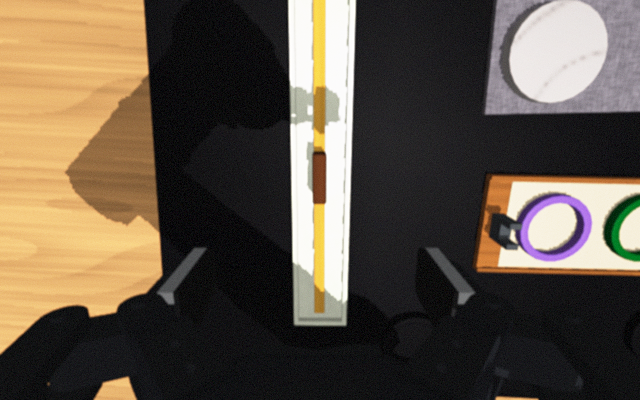

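View pics/s7.png

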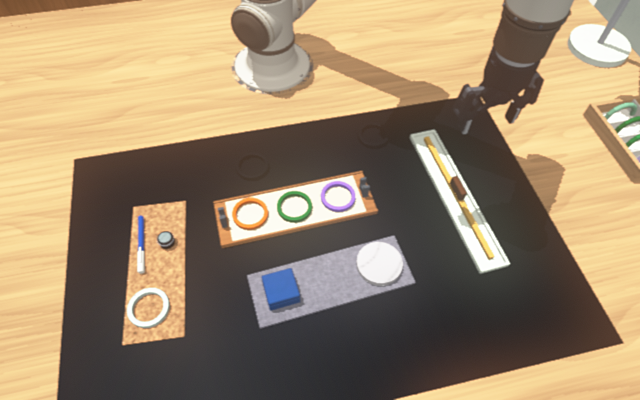

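The bar is seated in the trough, grip up (wrist (319,178)). Next, back over the tray to measure the uncovered rings.

```bash
python3 -m pendant '[[0,0,0,0,0,0.18,1],[0,0,0,0,0,0.18,1],[0,0,0,0,0,0.18,1],[0,0,0,0,0,0.18,1],[0,0,0,0,0,0.18,1]]' >/dev/null; python3 -m pendant '[[0,0,0,0,0,0.18,1],[0,0,0,0,0,0.18,1],[0,0,0,0,0,0.18,1],[0,0,0,0,0,0.16,1],[0,0,0,0,0,0,1]]'; python3 -c "
from h import *
need([500,40,240],yaw=1.599+1.5708)"
```

```text
time: 14.45
tool_pos: [503.9, 320.0, 207.4]
ee_rot: [0.002, 0.717, -0.697, -0.0]
contact_force: [0.4, 0.0, 0.2]
finger_gap: 85.3
t 14.45 pos [503.9 320.  207.4] x [ 0.0277 -0.9996  0.0024] z [-0.0027 -0.0025 -1.    ] F [0.4 0.  0.2] gap 85.3
shift cm [27.99  1.17 -3.19]
 rot [ 0.003 -0.002 -0.001] shift in goal axes [27.98  1.17 -3.26]
 rot [-0.004 -0.004  3.141] shift in goal axes [-27.98  -1.17  -3.26]
```

```bash
python3 -m pendant '[[5.6,0.2,-0.6,0,0,0,1],[5.6,0.2,-0.6,0,0,0,1],[5.6,0.2,-0.6,0,0,0,1],[5.6,0.2,-0.6,0,0,0,1],[5.6,0.2,-0.6,0,0,0,1]]' >/dev/null; python3 -m pendant '[[0,0,0,0,0,0,1],[0,0,0,0,0,0,1]]'; cat > rings.py <<'E'
from h import *
import sys
def masks(im):
    h=cv2.cvtColor(im,cv2.COLOR_BGR2HSV); H,S,V=cv2.split(h)
    return {"green":(H>50)&(H<80)&(S>110)&(V>50),"amber":(H>6)&(H<20)&(S>205)&(V>170),"violet":(H>120)&(H<150)&(S>70)&(V>90)}
def rings(n,zs=20):
    im=cv2.imread(f"pics/{n}.png"); P_=np.load(f"pics/{n}.npy"); out={}
    for k,m in masks(im).items():
        m=m.astype(np.uint8)
        nl,l,st,_=cv2.connectedComponentsWithStats(m)
        if nl<2: continue
        i=1+np.argmax(st[1:,4]); cs,_=cv2.findContours((l==i).astype(np.uint8),cv2.RETR_EXTERNAL,cv2.CHAIN_APPROX_NONE)
        c=cv2.convexHull(max(cs,key=len))
        if len(c)<6: continue
        e=cv2.fitEllipse(c); out[k]=np.array(e[0])+0.0
        print(n,k,"px",np.round(e[0],1),"axes",np.round(e[1],1),"at z",zs,onplane(P_,e[0],zs).round(1),"area",st[i,4],st[i,:4])
    return out
E
python3 -c "
from rings import *
tip(snap('w8')); rings('w8')"
```

```text
time: 15.32
tool_pos: [501.5, 40.3, 238.7]
ee_rot: [0.0, 0.717, -0.698, -0.0]
contact_force: [0.5, -0.4, -1.0]
finger_gap: 85.4
t 15.32 pos [501.5  40.3 238.7] x [ 2.690e-02 -9.996e-01  1.000e-04] z [-1.1e-03 -2.0e-04 -1.0e+00] F [ 0.5 -0.4 -1. ] gap 85.4
w8 green px [350.3  98.7] axes [70.4 74.1] at z 20 [466.8 -32.4] area 1530 [315  62  71  74]
w8 amber px [358.1  -3.9] axes [76.5 87.9] at z 20 [ 464.5 -127.6] area 846 [320   0  77  41]
w8 violet px [350.5 189. ] axes [64.8 67.3] at z 20 [461.4  64.3] area 1437 [317 157  68  65]
```

View pics/w8.png

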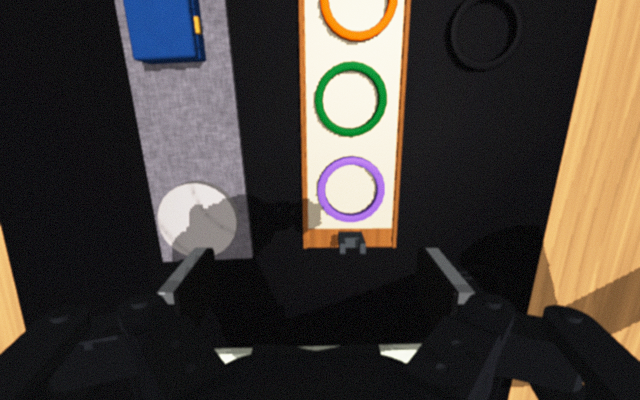

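```bash
python3 -c "
from h import *
need([433.1,-32.9,110],yaw=1.599+1.5708)"
```

```text
t 15.38 pos [501.6  40.9 238.7] x [ 2.770e-02 -9.996e-01  2.000e-04] z [-1.1e-03 -2.0e-04 -1.0e+00] F [-0.2  0.7 -0.4] gap 85.5
shift cm [ 7.19  7.04 12.88]
 rot [ 0.001 -0.    -0.001] shift in goal axes [ 7.18  7.06 12.87]
 rot [-0.000e+00 -2.000e-03  3.141e+00] shift in goal axes [-7.18 -7.06 12.87]
```

```bash
python3 -m pendant '[[2.4,2.4,4.3,0,0,0,0.6],[2.4,2.4,4.3,0,0,0,0.4],[2.4,2.25,4.3,0,0,0,0.4],[0,0,0,0,0,0,0.4],[0,0,0,0,0,0,0.4]]' 40;python3 -m pendant '[[0,0,0,0,0,0,0.4]]'; python3 -c "
from rings import *
s=snap('w9');a=rings('w9'); b=rings('w8')
print(tri(np.load('pics/w8.npy'),np.load('pics/w9.npy'),b['green'],a['green'])); need([433.1,-32.9,15],yaw=1.599+1.5708)"
```

```text
time: 16.0
tool_pos: [434.5, -32.3, 110.7]
ee_rot: [-0.0, 0.717, -0.697, 0.001]
contact_force: [1.0, 0.4, -0.9]
finger_gap: 34.4
time: 16.12
tool_pos: [435.0, -32.2, 111.3]
ee_rot: [-0.001, 0.717, -0.697, 0.001]
contact_force: [0.9, 0.4, -0.1]
finger_gap: 34.1
w9 green px [272.  196.4] axes [ 98.7 102.7] at z 20 [466.8 -32.8] area 3000 [221 147 102  99]
w9 amber px [274.7  57.1] axes [113.3 122.8] at z 20 [ 464.4 -127.5] area 4007 [218   0 114 119]
w9 violet px [288.5 310.3] axes [73.5 84.6] at z 20 [454.1  61.9] area 1535 [264 268  62  82]
w8 green px [350.3  98.7] axes [70.4 74.1] at z 20 [466.8 -32.4] area 1530 [315  62  71  74]
w8 amber px [358.1  -3.9] axes [76.5 87.9] at z 20 [ 464.5 -127.6] area 846 [320   0  77  41]
w8 violet px [350.5 189. ] axes [64.8 67.3] at z 20 [461.4  64.3] area 1437 [317 157  68  65]
(array([466.80792457, -32.50185168,  19.09281633]), np.float64(0.11889643377007009), np.float64(0.16936683570361077))
t 16.18 pos [434.7 -32.3 111.3] x [ 2.760e-02 -9.996e-01 -6.000e-04] z [ 2.6e-03  6.0e-04 -1.0e+00] F [ 0.8 -0.3 -0.2] gap 34.0
shift cm [0.06 0.19 9.63]
 rot [-0.003  0.001 -0.001] shift in goal axes [0.05 0.16 9.63]
 rot [1.000e-03 4.000e-03 3.141e+00] shift in goal axes [-0.05 -0.16  9.63]
```

View pics/w9.png

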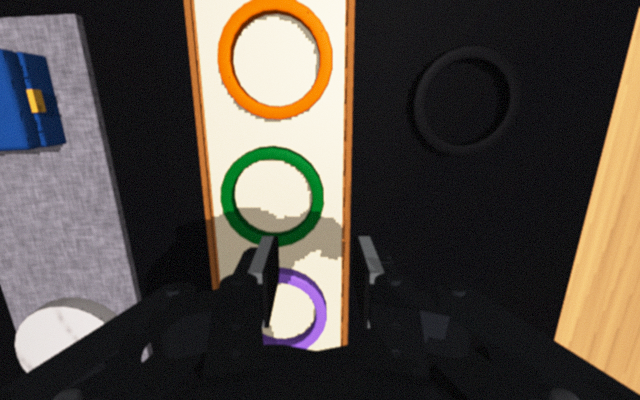

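```bash
python3 -m pendant '[[0.05,0.05,2.5,0,0,0,0.4],[0.05,0.05,3,0,0,0,0.4],[0,0,2.5,0,0,0,0.4],[0,0,0.6,0,0,0,0.4],[0,0,0,0,0,0,0.4]]'; python3 -m pendant '[[0,0,0,0,0,0,0.4]]';python3 -c "
from rings import *
s=snap('w10'); need([433.3,-33.5,15],yaw=1.599+1.5708)"
```

```text
time: 16.8
tool_pos: [433.0, -34.0, 24.7]
ee_rot: [-0.0, 0.716, -0.698, 0.0]
contact_force: [0.7, 0.4, 0.7]
finger_gap: 34.3
time: 16.92
tool_pos: [433.2, -34.0, 25.3]
ee_rot: [-0.001, 0.716, -0.698, 0.001]
contact_force: [-0.1, -0.3, 0.4]
finger_gap: 34.3
t 16.98 pos [433.1 -34.1  25.3] x [ 2.630e-02 -9.997e-01 -6.000e-04] z [ 2.4e-03  7.0e-04 -1.0e+00] F [ 0.1 -0.   0.5] gap 34.1
shift cm [-0.06 -0.02  1.03]
 rot [-0.002  0.001 -0.002] shift in goal axes [-0.06 -0.02  1.03]
 rot [1.00e-03 4.00e-03 3.14e+00] shift in goal axes [0.06 0.02 1.03]
```

View pics/w10.png

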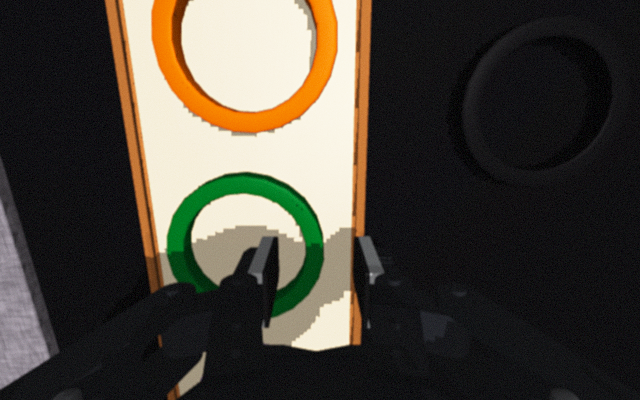

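Fingers straddle the green band (inner at x≈268, outer at 362, band at 312). Down and close.

```bash
python3 -m pendant '[[0,0,0.5,0,0,0,0.4],[0,0,0.45,0,0,0,0.4],[0,0,0,0,0,0,0.3],[0,0,0,0,0,0,0.2],[0,0,0,0,0,0,0.1]]' 30; python3 -m pendant '[[0,0,0,0,0,0,0],[0,0,0,0,0,0,0],[0,0,0,0,0,0,0],[0,0,0,0,0,0,0]]'
```

```text
time: 17.6
tool_pos: [432.4, -34.3, 14.9]
ee_rot: [-0.0, 0.716, -0.698, 0.0]
contact_force: [-0.1, -0.1, -0.3]
finger_gap: 8.7
time: 18.1
tool_pos: [432.2, -34.4, 14.9]
ee_rot: [0.0, 0.716, -0.698, -0.0]
contact_force: [-1.5, 0.9, 2.2]
finger_gap: 7.7
```

```bash
python3 -m pendant '[[0,0,0,0,0,0,0],[0,0,-0.5,0,0,0,0],[0,0,-1.5,0,0,0,0],[0,0,-3,0,0,0,0],[0,0,-4,0,0,0,0]]' 45; python3 -m pendant '[[0,0,0,0,0,0,0],[0,0,0,0,0,0,0]]'; python3 -c "
from rings import *
s=snap('w11'); rings('w11',109);tip(s)"
```

```text
time: 18.73
tool_pos: [431.3, -34.6, 105.1]
ee_rot: [0.001, 0.716, -0.698, -0.001]
contact_force: [0.6, 0.2, -0.0]
finger_gap: 7.0
time: 18.98
tool_pos: [431.5, -34.5, 104.4]
ee_rot: [0.0, 0.716, -0.698, -0.0]
contact_force: [0.2, -1.2, -1.9]
finger_gap: 7.6
w11 green px [241.8 252.3] axes [155.7 169.2] at z 109 [464.7 -35.6] area 6185 [157 174 168 130]
w11 amber px [266.9  59.4] axes [116.5 126.5] at z 109 [ 452.3 -117.3] area 4277 [209   0 117 123]
w11 violet px [310.5 325.4] axes [20.8 53.4] at z 109 [432.8   2. ] area 606 [300 297  22  54]
t 18.98 pos [431.5 -34.5 104.4] x [ 2.530e-02 -9.997e-01 -2.000e-04] z [-9.e-04  2.e-04 -1.e+00] F [ 0.2 -1.2 -1.9] gap 7.6
```

View pics/w11.png

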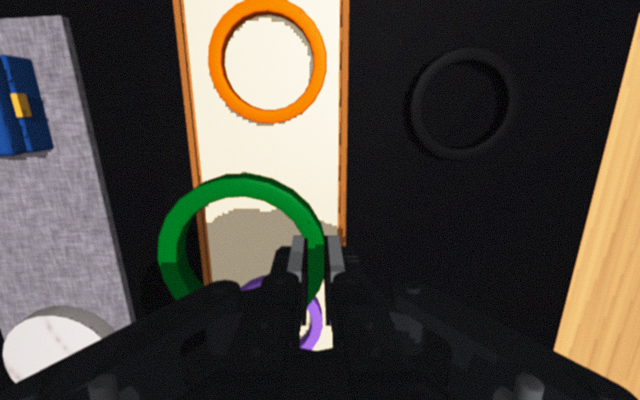

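```bash
python3 -c "
from h import *
P8=np.load('pics/w8.npy');print(onplane(P8,(197,217),23)); need([600,105,100],yaw=1.599+1.5708)"
```

```text
[633.72408543 100.84435897]
t 19.02 pos [431.2 -34.6 103.9] x [ 2.560e-02 -9.997e-01  2.000e-04] z [-2.2e-03 -3.0e-04 -1.0e+00] F [ 0.8 -0.6 -0.8] gap 6.9
shift cm [-13.52 -17.23   0.35]
 rot [ 0.002 -0.    -0.003] shift in goal axes [-13.47 -17.26   0.39]
 rot [-0.000e+00 -3.000e-03  3.139e+00] shift in goal axes [13.47 17.26  0.39]
```

```bash
python3 - <<'E'
from h import *
im=cv2.imread("pics/top0.png"); Pt=np.load("Pt.npy"); Ps=np.load("Ps.npy")
def fit(im,box,thr,P_,name,sat=30):
    x0,y0,x1,y1=box; sub=im[y0:y1,x0:x1]; big=cv2.resize(sub,None,fx=4,fy=4,interpolation=cv2.INTER_CUBIC)
    m=((big.min(2)>thr)).astype(np.uint8); m=cv2.morphologyEx(m,cv2.MORPH_OPEN,np.ones((7,7)))
    cs,_=cv2.findContours(m,cv2.RETR_EXTERNAL,cv2.CHAIN_APPROX_NONE); c=max(cs,key=cv2.contourArea)
    e=cv2.fitEllipse(cv2.convexHull(c)); px=(np.array(e[0])+.5)/4-.5+[x0,y0]
    print(name,px.round(2),np.array(e[1])/4,e[2],"z23",onplane(P_,px,23).round(1)); return px
a=fit(im,(245,105,300,165),195,Pt,"top")
s=cv2.imread("pics/scene0.png"); b=fit(s,(345,230,412,295),195,Ps,"scene")
print(tri(Pt,Ps,a,b))
w=cv2.imread("pics/w2.png"); fit(w,(205,125,310,220),110,np.load("pics/w2.npy"),"w2")
fit(w,(205,125,310,220),195,np.load("pics/w2.npy"),"w2")
E
```

```text
top [271.8  138.09] [32.8281517  33.81961441] 80.22162628173828 z23 [633.  105.6]
scene [379.31 261.78] [41.10623932 46.82304382] 106.06095123291016 z23 [634.4 106.6]
(array([633.60689213, 106.32508095,  21.440053  ]), np.float64(0.2406937987791853), np.float64(0.35778222182462593))
w2 [254.82 159.31] [101.55001831 109.32336426] 120.8173828125 z23 [634.1  85.6]
w2 [254.78 173.06] [66.64632416 73.28282166] 104.28390502929688 z23 [634.5 102.9]
```

```bash
python3 -m pendant '[[-2.5,-2.5,0,0,0,0,0],[-3.5,-4.5,0,0,0,0,0],[-3.5,-4.5,0,0,0,0,0],[-2.7,-4,0,0,0,0,0],[-1.3,-1.7,0,0,0,0,0]]'; python3 -m pendant '[[0,0,0,0,0,0,0],[0,0,0,0,0,0,0]]'; python3 -c "
from rings import *
s=snap('w12'); tip(s); rings('w12',104)
c=imaging.read_camera('scene');cv2.imwrite('pics/s12.png',c['pixels'][:,:,::-1]); np.save('pics/s12.npy',P(c)); rings('s12',104)
im=cv2.imread('pics/s12.png');cv2.imwrite('pics/s12c.png',cv2.resize(im[150:320,300:480],None,fx=3.5,fy=3.5,interpolation=cv2.INTER_CUBIC))"
```

```text
time: 19.65
tool_pos: [601.8, 106.4, 102.2]
ee_rot: [0.001, 0.717, -0.698, -0.001]
contact_force: [-0.1, 0.2, -1.0]
finger_gap: 6.9
time: 19.9
tool_pos: [599.2, 104.3, 103.3]
ee_rot: [0.002, 0.716, -0.698, -0.001]
contact_force: [-0.4, -0.2, -0.3]
finger_gap: 6.8
t 19.9 pos [599.2 104.3 103.3] x [ 0.0255 -0.9997  0.0011] z [-0.0034 -0.0012 -1.    ] F [-0.4 -0.2 -0.3] gap 6.8
w12 green px [242.1 252.7] axes [156.5 170.1] at z 104 [633.1 105.2] area 6234 [157 174 167 131]
w12 violet px [519.8 149.1] axes [105.  120.1] at z 104 [512.8  54.2] area 4315 [464  94 114 111]
s12 green px [384.  239.7] axes [36.4 41.2] at z 104 [630.2 107. ] area 360 [364 224  41  35]
s12 violet px [337.7 195.9] axes [29.5 33.9] at z 104 [518.  48.] area 344 [321 181  34  30]
```

View pics/w12.png

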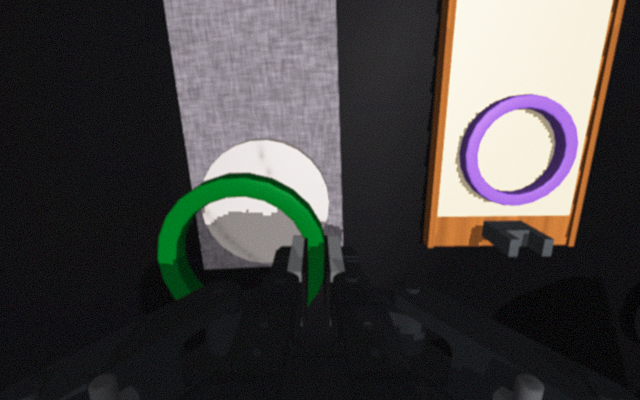

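View pics/s12c.png

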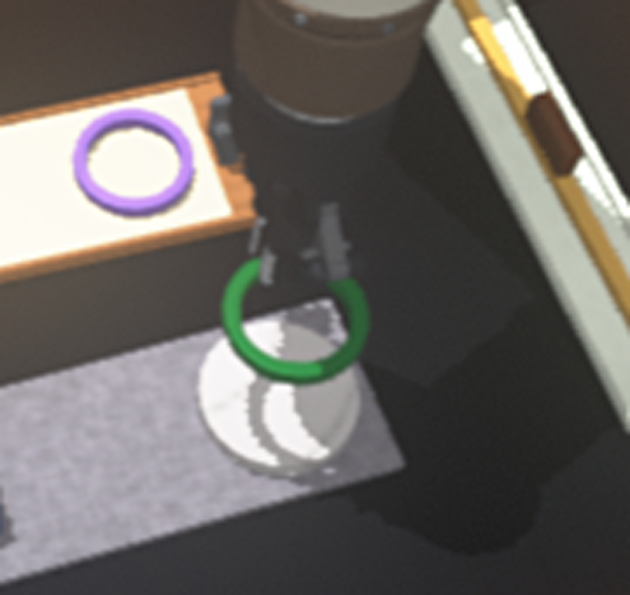

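```bash
python3 - <<'E'
from rings import *
from scipy.optimize import least_squares
tip()
Pw,Ps=np.load('pics/w12.npy'),np.load('pics/s12.npy')
print(tri(Pw,Ps,(242.1,252.7),(384,239.7)))
# ring pose fit: hull of projected solid torus-like ring vs mask contour -> fit silhouettes via distance of observed hull pts (visible outer contour)
th=np.linspace(0,2*np.pi,120,endpoint=False)
def outline(p,P_):
    R=Ro.from_rotvec([p[3],p[4],0]).as_matrix()
    pts=np.array([[38*np.cos(t),38*np.sin(t),z] for z in (0,12) for t in th])@R.T+p[:3]
    v=(P_@np.c_[pts,np.ones(len(pts))].T).T; v=v[:,:2]/v[:,2:]
    return cv2.convexHull(v.astype(np.float32)).reshape(-1,1,2)
def obs(n,clip):
    im=cv2.imread(f"pics/{n}.png"); m=masks(im)["green"].astype(np.uint8)
    nl,l,st,_=cv2.connectedComponentsWithStats(m); i=1+np.argmax(st[1:,4])
    keep=np.zeros_like(m); 
    for j in range(1,nl):
        if st[j,4]>30 and clip(st[j]): keep[l==j]=1
    cs,_=cv2.findContours(keep,cv2.RETR_EXTERNAL,cv2.CHAIN_APPROX_NONE)
    h=cv2.convexHull(np.vstack(cs)).reshape(-1,2).astype(float); return h
ow=obs('w12',lambda s:s[0]>100 and s[0]<340); os_=obs('s12',lambda s:s[0]>350 and s[0]<420)
# drop chords at occluded parts
ow=ow[(ow[:,1]<297)]; print(ow.round(0).tolist()); print(os_.tolist())
os_=os_[(os_[:,1]>232)|(os_[:,0]<368)]
def f(p):
    r=[]
    for o,P_ in ((ow,Pw),(os_,Ps)):
        c=outline(p,P_); r+=[cv2.pointPolygonTest(c,(float(x),float(y)),True)-0.5 for x,y in o]
    return r
s=least_squares(f,[632,106,98,0,0],loss="soft_l1",diff_step=1e-4)
print(s.x.round(3),np.std(s.fun).round(2))
E
```

```text
t 20.0 pos [599.5 104.2 104.3] x [ 2.540e-02 -9.997e-01  6.000e-04] z [-1.6e-03 -6.0e-04 -1.0e+00] F [-0.1 -0.3 -0.4] gap 6.9
(array([632.14211561, 105.32915536, 107.31378478]), np.float64(3.384796704696646), np.float64(0.41469881470892006))
[[250.0, 174.0], [259.0, 176.0], [271.0, 179.0], [283.0, 185.0], [292.0, 190.0], [302.0, 199.0], [308.0, 205.0], [312.0, 211.0], [319.0, 222.0], [320.0, 224.0], [322.0, 230.0], [323.0, 234.0], [323.0, 276.0], [322.0, 280.0], [319.0, 289.0], [316.0, 294.0], [171.0, 292.0], [166.0, 284.0], [163.0, 278.0], [157.0, 259.0], [157.0, 243.0], [158.0, 236.0], [162.0, 224.0], [164.0, 219.0], [166.0, 215.0], [177.0, 200.0], [178.0, 199.0], [186.0, 193.0], [189.0, 191.0], [201.0, 184.0], [205.0, 182.0], [226.0, 175.0], [237.0, 174.0]]
[[373.0, 224.0], [400.0, 230.0], [402.0, 232.0], [403.0, 234.0], [404.0, 237.0], [404.0, 244.0], [403.0, 247.0], [401.0, 251.0], [399.0, 253.0], [393.0, 257.0], [389.0, 258.0], [382.0, 258.0], [378.0, 257.0], [374.0, 255.0], [371.0, 253.0], [368.0, 250.0], [364.0, 242.0], [364.0, 235.0], [365.0, 232.0], [367.0, 228.0], [370.0, 225.0], [372.0, 224.0]]
[ 6.32218e+02  1.05507e+02  9.84100e+01 -1.35000e-01  5.00000e-03] 0.83
```

```bash
cat > ringfit.py <<'E'
from rings import *
from scipy.optimize import least_squares
th=np.linspace(0,2*np.pi,180,endpoint=False)
def outline(p,P_,r=38.):
    R=Ro.from_rotvec([p[3],p[4],0]).as_matrix()
    pts=np.array([[r*np.cos(t),r*np.sin(t),z] for z in (0,12) for t in th])@R.T+p[:3]
    v=(P_@np.c_[pts,np.ones(len(pts))].T).T; v=v[:,:2]/v[:,2:]
    return cv2.convexHull(v.astype(np.float32)).reshape(-1,1,2)
def obs(n,col,box,gaps=8):
    im=cv2.imread(f"pics/{n}.png"); m=masks(im)[col].astype(np.uint8)
    x0,y0,x1,y1=box; k=np.zeros_like(m); k[y0:y1,x0:x1]=m[y0:y1,x0:x1]
    nl,l,st,_=cv2.connectedComponentsWithStats(k)
    for j in range(1,nl):
        if st[j,4]<20: k[l==j]=0
    cs,_=cv2.findContours(k,cv2.RETR_EXTERNAL,cv2.CHAIN_APPROX_NONE)
    c=np.vstack(cs).reshape(-1,2); hull=cv2.convexHull(c)
    # contour points lying on hull, cut those on box border
    h=[p for p in c if abs(cv2.pointPolygonTest(hull.astype(np.float32),(float(p[0]),float(p[1])),True))<0.6 and x0<p[0]<x1-1 and y0<p[1]<y1-1]
    return np.array(h,float)
def fit(views,p0,tilt=True):
    def full(q): return q if tilt else np.r_[q,0,0]
    def f(q):
        r=[]
        for o,P_ in views:
            c=outline(full(q),P_); r+=[cv2.pointPolygonTest(c,(float(x),float(y)),True)-0.3 for x,y in o]
        return r
    s=least_squares(f,p0 if tilt else p0[:3],loss="soft_l1",diff_step=1e-4)
    print("tilt" if tilt else "flat",s.x.round(3),"rms",np.sqrt(np.mean(s.fun**2)).round(2)); return s.x
E
python3 - <<'E'
from ringfit import *
Pw,Ps=np.load('pics/w12.npy'),np.load('pics/s12.npy')
ow=obs('w12','green',(120,150,340,290)); os_=obs('s12','green',(355,225,420,265)); print(len(ow),len(os_))
for t in (True,False):
    fit([(ow,Pw),(os_,Ps)],[632,106,98,0,0],t); fit([(ow,Pw)],[632,106,98,0,0],t); fit([(os_,Ps)],[632,106,98,0,0],t)
v=obs('w12','violet',(440,80,600,220)); fit([(v,Pw)],[461,64,10,0,0],True); fit([(v,Pw)],[461,64,10,0,0],False)
E
```

```text
234 75
tilt [ 6.32554e+02  1.06719e+02  9.71830e+01 -5.50000e-02  4.50000e-02] rms 1.17
tilt [ 6.32709e+02  1.07143e+02  9.67460e+01 -1.20000e-02  5.10000e-02] rms 0.54
tilt [ 6.13622e+02  1.15351e+02  6.76970e+01 -1.09000e-01 -1.00000e-02] rms 0.3
flat [632.948 107.356  96.073] rms 1.31
flat [633.092 107.442  95.573] rms 0.74
flat [609.677 118.252  60.317] rms 0.4
tilt [ 4.56042e+02  6.62760e+01  4.42200e+00  1.00000e-03 -8.50000e-02] rms 0.89
flat [454.64   66.526   1.354] rms 1.3
```

```bash
python3 -m pendant '[[0,-0.07,1.5,0,0,0,0],[0,0,2.5,0,0,0,0],[0,0,1.5,0,0,0,0],[0,0,0.9,0,0,0,0],[0,0,0.4,0,0,0,0]]'; python3 -m pendant '[[0,0,0.2,0,0,0,0],[0,0,0,0,0,0,0]]'; python3 -c "
from rings import *
s=snap('w13'); tip(s)"
```

```text
time: 20.62
tool_pos: [601.3, 105.0, 36.3]
ee_rot: [0.0, 0.716, -0.698, -0.0]
contact_force: [0.1, -1.1, -0.5]
finger_gap: 6.8
time: 20.88
tool_pos: [601.6, 105.2, 35.2]
ee_rot: [-0.0, 0.716, -0.698, 0.0]
contact_force: [-0.0, 0.8, -0.2]
finger_gap: 7.3
t 20.88 pos [601.6 105.2  35.2] x [ 2.610e-02 -9.997e-01 -3.000e-04] z [ 8.e-04  3.e-04 -1.e+00] F [-0.   0.8 -0.2] gap 7.3
```

View pics/w13.png

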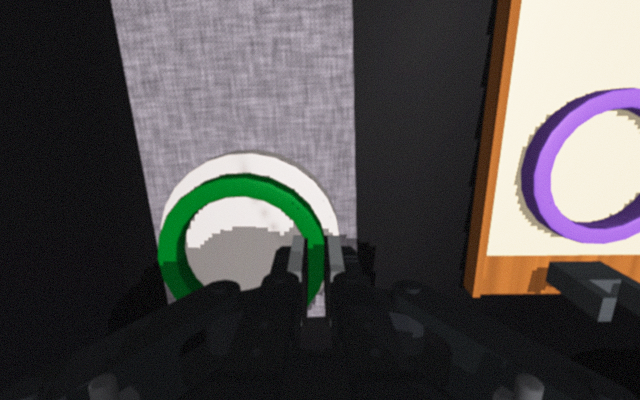

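```bash
python3 -m pendant '[[0.1,0.12,0,0,0,0,0],[0,0,0.3,0,0,0,0],[0,0,0.2,0,0,0,0],[0,0,0,0,0,0,0]]'; python3 -m pendant '[[0,0,0.1,0,0,0,0],[0,0,0,0,0,0,0]]'; python3 -m pendant '[[0,0,0.05,0,0,0,0],[0,0,0,0,0,0,0]]'
```

```text
time: 21.42
tool_pos: [600.0, 104.0, 29.5]
ee_rot: [0.0, 0.716, -0.698, -0.0]
contact_force: [-0.2, -0.8, -1.1]
finger_gap: 6.6
time: 21.68
tool_pos: [600.2, 104.0, 28.7]
ee_rot: [0.0, 0.716, -0.698, -0.0]
contact_force: [0.0, -0.7, -0.9]
finger_gap: 7.0
time: 21.92
tool_pos: [600.2, 104.0, 28.3]
ee_rot: [0.0, 0.716, -0.698, -0.0]
contact_force: [0.1, -0.3, -1.1]
finger_gap: 6.9
```

```bash
python3 -m pendant '[[0,0,0.05,0,0,0,0],[0,0,0,0,0,0,0]]'; python3 -m pendant '[[0,0,0.05,0,0,0,0],[0,0,0,0,0,0,0]]'; python3 -c "
from rings import *
s=snap('w14'); tip(s)"
```

```text
time: 22.18
tool_pos: [600.2, 104.1, 28.0]
ee_rot: [-0.0, 0.716, -0.698, 0.0]
contact_force: [-0.4, -0.4, 0.4]
finger_gap: 7.3
time: 22.42
tool_pos: [600.3, 104.1, 28.0]
ee_rot: [-0.0, 0.716, -0.698, 0.0]
contact_force: [-2.2, -0.1, 5.4]
finger_gap: 6.7
t 22.43 pos [600.3 104.1  28. ] x [ 2.620e-02 -9.997e-01  1.000e-04] z [ 3.e-04 -1.e-04 -1.e+00] F [-2.2 -0.1  5.4] gap 6.7
```

View pics/w14.png

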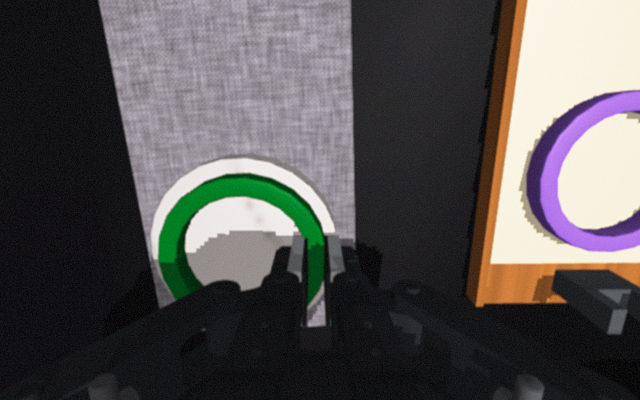

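```bash
python3 -m pendant '[[0,0,0,0,0,0,0.1],[0,0,0,0,0,0,0.2],[0,0,0,0,0,0,0.35],[0,0,0,0,0,0,0.4],[0,0,-0.5,0,0,0,0.4]]'; python3 -m pendant '[[0,0,-2,0,0,0,0.4],[0,0,-5,0,0,0,0.4],[0,0,-5,0,0,0,0.7],[0,0,-4,0,0,0,1],[0,0,-4,0,0,0,1]]'; python3 -m pendant '[[-5,1,0,0,0,0,1],[0,0,0,0,0,0,1],[0,0,0,0,0,0,1]]'; python3 -c "
from rings import *
s=snap('w15'); tip(s); rings('w15',33)"
```

```text
time: 23.1
tool_pos: [599.8, 103.9, 31.9]
ee_rot: [0.001, 0.716, -0.698, -0.0]
contact_force: [0.7, 0.6, -0.1]
finger_gap: 34.2
time: 23.72
tool_pos: [600.0, 104.0, 234.3]
ee_rot: [-0.0, 0.716, -0.698, 0.0]
contact_force: [1.6, 0.2, 0.3]
finger_gap: 85.1
time: 24.1
tool_pos: [588.6, 153.7, 232.2]
ee_rot: [0.0, 0.716, -0.698, -0.0]
contact_force: [0.3, -0.1, -0.7]
finger_gap: 85.3
t 24.1 pos [588.6 153.7 232.2] x [ 2.660e-02 -9.996e-01  4.000e-04] z [-5.e-04 -4.e-04 -1.e+00] F [ 0.3 -0.1 -0.7] gap 85.3
w15 green px [272.  120.3] axes [73.4 76. ] at z 33 [633.1 104.1] area 1654 [235  83  75  76]
w15 violet px [443.5  84.1] axes [72.2 80.9] at z 33 [466.   65.2] area 1890 [406  45  76  78]
```

View pics/w15.png

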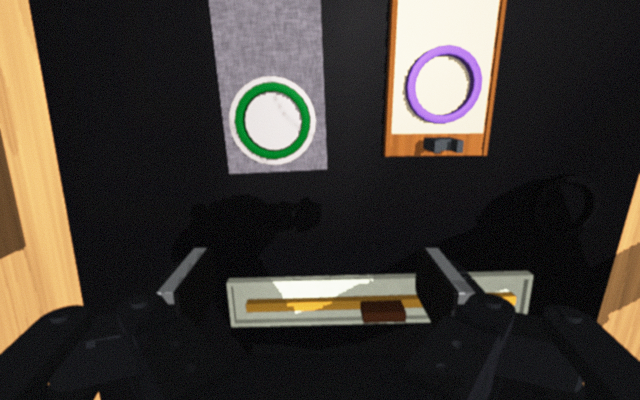

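```bash
python3 - <<'E'
from rings import *
im=cv2.imread("pics/w15.png"); cv2.imwrite("pics/w15c.png",cv2.resize(im[65:175,215:335],None,fx=5,fy=5,interpolation=cv2.INTER_CUBIC))
P_=np.load("pics/w15.npy")
# predicted outlines
def proj(c,r,z):
    t=np.linspace(0,2*np.pi,90); X=np.c_[c[0]+r*np.cos(t),c[1]+r*np.sin(t),z+0*t,1+0*t]; v=(P_@X.T).T; return v[:,:2]/v[:,2:]
from scipy.optimize import least_squares
m=masks(im)["green"].astype(np.uint8)
cs,_=cv2.findContours(m,cv2.RETR_CCOMP,cv2.CHAIN_APPROX_NONE); cs=sorted(cs,key=len)[::-1]
outer=cv2.fitEllipse(cs[0]); inner=cv2.fitEllipse(cs[1]); print(outer,inner)
b=im[65:175,215:335]; w=((b.min(2)>150)|(m[65:175,215:335]>0)).astype(np.uint8); w=cv2.morphologyEx(w,cv2.MORPH_OPEN,np.ones((3,3)))
c2,_=cv2.findContours(w,cv2.RETR_EXTERNAL,cv2.CHAIN_APPROX_NONE); c=max(c2,key=cv2.contourArea); e=cv2.fitEllipse(cv2.convexHull(c)); e=((e[0][0]+215,e[0][1]+65),e[1],e[2]); print("plinth",e,onplane(P_,e[0],23))
print("ring at 30",onplane(P_,outer[0],30),onplane(P_,inner[0],33))
E
```

```text
((272.04473876953125, 120.25259399414062), (72.58768463134766, 75.2623291015625), 153.70184326171875) ((272.60211181640625, 120.56073760986328), (58.438697814941406, 61.59596252441406), 153.2794189453125)
plinth ((272.07576751708984, 119.50651550292969), (87.64665985107422, 92.51934051513672), 163.9178009033203) [634.29149694 103.76388096]
ring at 30 [633.45680665 104.16968843] [632.52785504 104.30822246]
```

View pics/w15c.png

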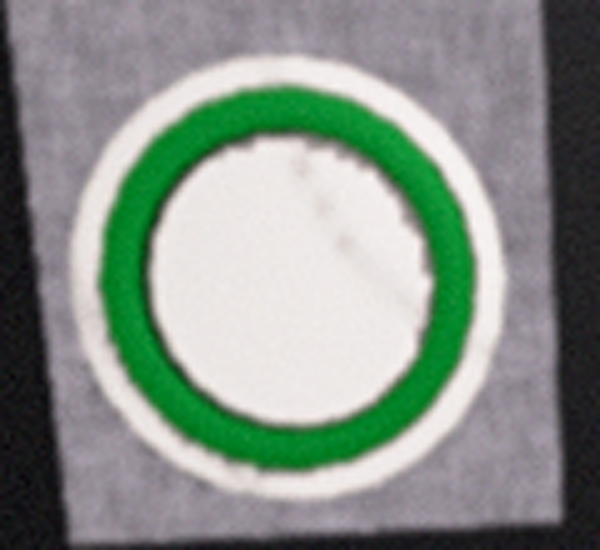

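Green is flat and centred on the plinth: plinth edge centre (272.1,119.5) against ring (272.0,120.3), within about 1 mm. Amber next.

```bash
python3 -c "
from h import *
need([429.8,-129.1,120],yaw=1.597+1.5708)"
```

```text
t 24.15 pos [588.7 153.3 232.1] x [ 2.590e-02 -9.997e-01  5.000e-04] z [-7.e-04 -5.e-04 -1.e+00] F [ 0.7 -0.4 -0.1] gap 85.2
shift cm [27.82 16.61 11.23]
 rot [ 0.001 -0.    -0.   ] shift in goal axes [27.82 16.63 11.21]
 rot [-1.000e-03 -1.000e-03  3.141e+00] shift in goal axes [-27.82 -16.63  11.21]
```

```bash
python3 -m pendant '[[4.5,3,0,0,0,0,0.7],[5,3,0,0,0,0,0.4],[5,3,2,0,0,0,0.4],[5,3,3,0,0,0,0.4],[5,3,3,0,0,0,0.4]]' >/dev/null;python3 -m pendant '[[3.3,1.6,3,0,0,0,0.4],[0,0,0,0,0,0,0.4],[0,0,0,0,0,0,0.4],[0,0,0,0,0,0,0.4]]'; python3 -c "
from rings import *
s=snap('w16');rings('w16'); need([429.8,-129.1,25],yaw=1.597+1.5708)"
```

```text
time: 25.28
tool_pos: [434.1, -123.3, 126.0]
ee_rot: [-0.001, 0.717, -0.698, 0.001]
contact_force: [-0.4, -0.8, -0.3]
finger_gap: 34.3
w16 amber px [276.9 186.7] axes [91.5 96.6] at z 20 [ 464.  -127.7] area 1875 [229 141  96  75]
t 25.32 pos [ 434.  -123.1  125.9] x [ 0.0272 -0.9996  0.    ] z [ 0.0021  0.     -1.    ] F [ 0.3  0.2 -0.1] gap 34.5
shift cm [ 0.58  0.46 10.09]
 rot [-0.002 -0.     0.001] shift in goal axes [ 0.58  0.44 10.09]
 rot [ 0.000e+00 -3.000e-03 -3.141e+00] shift in goal axes [-0.58 -0.44 10.09]
```

View pics/w16.png

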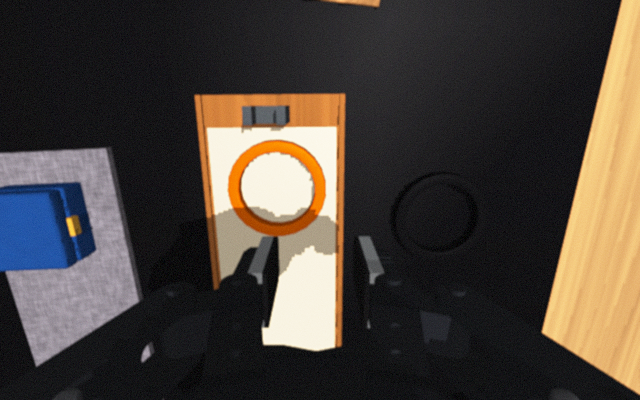

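```bash
python3 -m pendant '[[0.3,0.22,2.5,0,0,0,0.4],[0.28,0.22,3,0,0,0,0.4],[0,0,3,0,0,0,0.4],[0,0,1.4,0,0,0,0.4],[0,0,0,0,0,0,0.4]]'; python3 -m pendant '[[0,0,0,0,0,0,0.4]]';python3 -c "
from rings import *
s=snap('w17'); need([429.8,-129.1,15],yaw=1.597+1.5708)"
```

```text
time: 25.95
tool_pos: [428.7, -129.1, 25.6]
ee_rot: [0.001, 0.717, -0.697, -0.001]
contact_force: [-0.4, 0.1, 0.5]
finger_gap: 34.2
time: 26.08
tool_pos: [429.7, -129.2, 26.9]
ee_rot: [-0.001, 0.717, -0.697, 0.001]
contact_force: [-0.5, 0.8, 0.6]
finger_gap: 33.9
t 26.12 pos [ 429.7 -129.3   27. ] x [ 0.0268 -0.9996  0.    ] z [ 0.0023  0.     -1.    ] F [-0.4 -0.9  0.2] gap 34.4
shift cm [-0.02 -0.01  1.2 ]
 rot [-0.002 -0.     0.001] shift in goal axes [-0.02 -0.02  1.2 ]
 rot [ 0.    -0.004 -3.141] shift in goal axes [0.02 0.02 1.2 ]
```

View pics/w17.png

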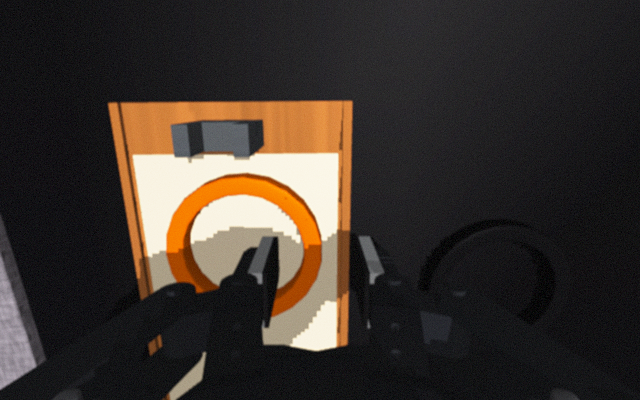

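Fingers straddle the amber band just as with green.

```bash
python3 -m pendant '[[0,0,0.6,0,0,0,0.4],[0,0,0.6,0,0,0,0.4],[0,0,0,0,0,0,0.3],[0,0,0,0,0,0,0.2],[0,0,0,0,0,0,0.1]]' 30; python3 -m pendant '[[0,0,0,0,0,0,0],[0,0,0,0,0,0,0],[0,0,0,0,0,0,0],[0,0,0,0,0,0,0]]'; python3 -m pendant '[[0,0,0,0,0,0,0],[0,0,-0.5,0,0,0,0],[0,0,-1.5,0,0,0,0],[0,0,-3,0,0,0,0],[0,0,-4,0,0,0,0]]' 45; python3 -m pendant '[[0,0,0,0,0,0,0],[0,0,0,0,0,0,0]]'; python3 -c "
from rings import *
s=snap('w18'); need([600.3,104.1,100],yaw=1.597+1.5708)"
```

```text
time: 26.75
tool_pos: [428.7, -129.6, 14.2]
ee_rot: [-0.0, 0.716, -0.698, 0.0]
contact_force: [-0.7, -0.0, 0.7]
finger_gap: 9.2
time: 27.25
tool_pos: [428.6, -129.6, 14.2]
ee_rot: [-0.0, 0.716, -0.698, 0.0]
contact_force: [0.1, -0.0, 3.1]
finger_gap: 8.1
time: 27.88
tool_pos: [427.8, -129.6, 104.4]
ee_rot: [0.001, 0.716, -0.698, -0.001]
contact_force: [0.9, 0.5, -1.0]
finger_gap: 7.1
time: 28.12
tool_pos: [427.9, -129.5, 103.7]
ee_rot: [0.0, 0.716, -0.698, -0.0]
contact_force: [-0.7, -1.1, -1.2]
finger_gap: 7.3
t 28.18 pos [ 427.6 -129.5  103.2] x [ 2.560e-02 -9.997e-01 -3.000e-04] z [-2.1e-03  3.0e-04 -1.0e+00] F [ 0.7 -0.1 -1.2] gap 7.4
shift cm [-22.91 -17.86   0.29]
 rot [ 0.002  0.    -0.001] shift in goal axes [-22.9  -17.87   0.32]
 rot [ 1.000e-03 -3.000e-03  3.141e+00] shift in goal axes [22.9  17.87  0.32]
```

View pics/w18.png

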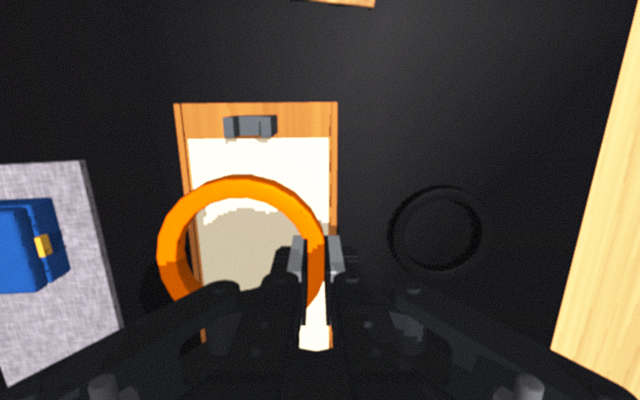

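Amber is held in the same place in the jaws (157–323, top 174). Carry to the plinth.

```bash
python3 -m pendant '[[-3,-2.4,0,0,0,0,0],[-4.8,-3.8,0,0,0,0,0],[-4.8,-3.8,0,0,0,0,0],[-4.8,-3.8,0,0,0,0,0],[-3.5,-2.6,0,0,0,0,0]]'>/dev/null; python3 -m pendant '[[-1.8,-1.3,0,0,0,0,0],[0,0,0,0,0,0,0],[0,0,0,0,0,0,0],[0,0,0,0,0,0,0]]'; python3 -c "
from rings import *
s=snap('w19'); need([600.3,104.1,50],yaw=1.597+1.5708)"
```

```text
time: 29.3
tool_pos: [598.9, 101.0, 103.7]
ee_rot: [0.001, 0.716, -0.698, -0.0]
contact_force: [-0.4, -0.2, -0.2]
finger_gap: 7.2
t 29.35 pos [599.1 101.  104. ] x [ 2.500e-02 -9.997e-01  3.000e-04] z [-7.e-04 -3.e-04 -1.e+00] F [ 0.2 -0.3 -0.6] gap 7.1
shift cm [-0.31 -0.13  5.4 ]
 rot [ 0.001 -0.    -0.001] shift in goal axes [-0.31 -0.13  5.4 ]
 rot [-0.00e+00 -1.00e-03  3.14e+00] shift in goal axes [0.31 0.13 5.4 ]
```

View pics/w19.png

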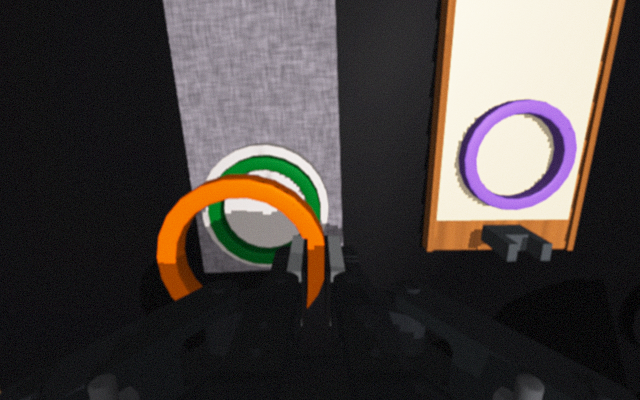

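```bash
python3 -m pendant '[[-0.3,0,1.5,0,0,0,0],[0,0,2,0,0,0,0],[0,0,1.3,0,0,0,0],[0,0,0.6,0,0,0,0],[0,0,0,0,0,0,0]]'; python3 -m pendant '[[0,0,0,0,0,0,0]]'; python3 -c "
from rings import *
s=snap('w20'); need([600.3,104.1,39.2],yaw=1.597+1.5708)"
```

```text
time: 29.98
tool_pos: [599.5, 104.8, 49.7]
ee_rot: [0.0, 0.716, -0.698, -0.0]
contact_force: [-0.1, 0.9, -0.7]
finger_gap: 7.0
time: 30.1
tool_pos: [600.1, 105.1, 50.7]
ee_rot: [-0.001, 0.716, -0.698, 0.0]
contact_force: [0.4, -0.8, -0.4]
finger_gap: 7.0
t 30.15 pos [600.1 105.1  50.8] x [ 2.610e-02 -9.997e-01 -5.000e-04] z [ 1.4e-03  5.0e-04 -1.0e+00] F [ 0.8  0.6 -1.5] gap 7.2
shift cm [ 0.1  -0.02  1.16]
 rot [-0.001  0.    -0.   ] shift in goal axes [ 0.1  -0.02  1.16]
 rot [1.000e-03 2.000e-03 3.141e+00] shift in goal axes [-0.1   0.02  1.16]
```

View pics/w20.png

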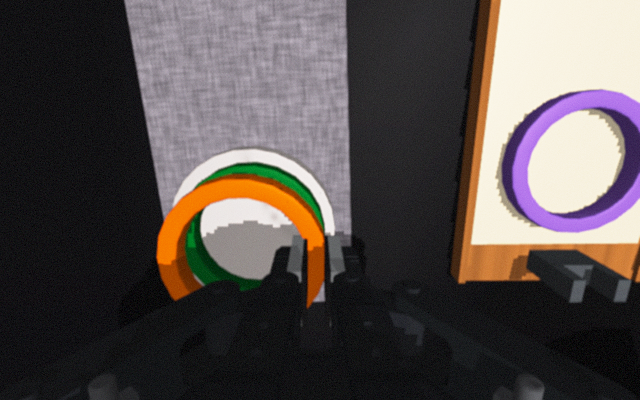

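```bash
python3 -m pendant '[[0.08,0,0.5,0,0,0,0],[0,0,0.4,0,0,0,0],[0,0,0,0,0,0,0]]'; python3 -m pendant '[[0,0,0.15,0,0,0,0],[0,0,0,0,0,0,0]]'; python3 -m pendant '[[0,0,0.05,0,0,0,0],[0,0,0,0,0,0,0]]'; python3 -c "
from rings import *
s=snap('w21'); need([600.3,104.1,39.2],yaw=1.597+1.5708)
im=cv2.imread('pics/w21.png');cv2.imwrite('pics/w21c.png',cv2.resize(im[130:330,120:380],None,fx=3,fy=3,interpolation=cv2.INTER_CUBIC))"
```

```text
time: 30.52
tool_pos: [599.2, 104.0, 40.6]
ee_rot: [0.0, 0.716, -0.698, -0.0]
contact_force: [0.1, -0.6, -0.3]
finger_gap: 7.2
time: 30.78
tool_pos: [599.5, 104.1, 39.5]
ee_rot: [0.0, 0.716, -0.698, -0.0]
contact_force: [-0.6, 0.4, -0.4]
finger_gap: 7.3
time: 31.02
tool_pos: [599.7, 104.2, 39.4]
ee_rot: [-0.0, 0.716, -0.698, 0.0]
contact_force: [-0.9, -0.1, 0.8]
finger_gap: 7.2
t 31.07 pos [599.7 104.2  39.4] x [ 2.610e-02 -9.997e-01 -1.000e-04] z [ 4.e-04  1.e-04 -1.e+00] F [-0.1  0.1  0.7] gap 7.2
shift cm [ 0.01 -0.06  0.02]
 rot [-0.  0. -0.] shift in goal axes [ 0.01 -0.06  0.02]
 rot [0.000e+00 1.000e-03 3.141e+00] shift in goal axes [-0.01  0.06  0.02]
```

View pics/w21c.png

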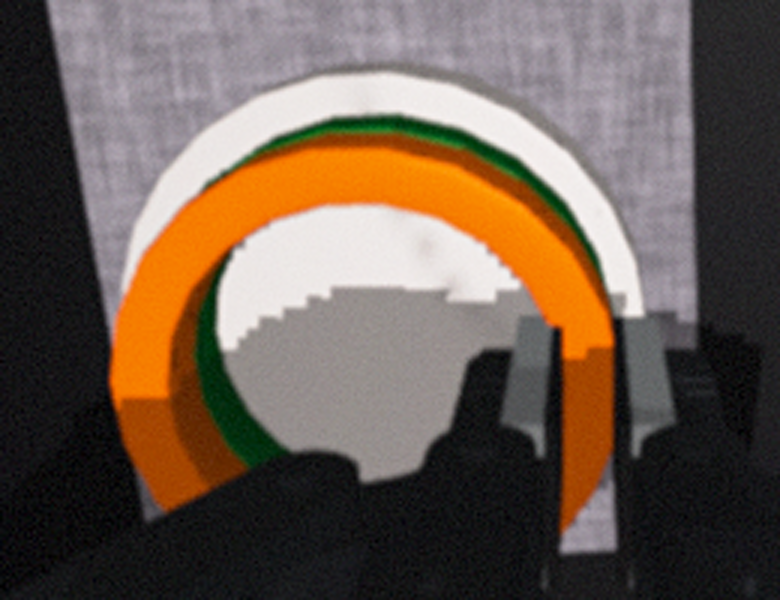

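Amber sits concentric on green, with light contact. Release.

```bash
python3 -m pendant '[[0,0,0.03,0,0,0,0],[0,0,0,0,0,0,0]]'; python3 -m pendant '[[0,0,0,0,0,0,0.1],[0,0,0,0,0,0,0.2],[0,0,0,0,0,0,0.35],[0,0,0,0,0,0,0.4],[0,0,-0.5,0,0,0,0.4]]'; python3 -m pendant '[[0,0,-2,0,0,0,0.4],[0,0,-5,0,0,0,0.4],[0,0,-5,0,0,0,0.7],[0,0,-4,0,0,0,1],[0,0,-2.5,0,0,0,1]]'; python3 -m pendant '[[-5,1,0,0,0,0,1],[0,0,0,0,0,0,1],[0,0,0,0,0,0,1]]'; python3 -c "
from rings import *
s=snap('w22'); tip(s); rings('w22',45);rings('w22',33)
im=cv2.imread('pics/w22.png');cv2.imwrite('pics/w22c.png',cv2.resize(im[65:175,215:335],None,fx=5,fy=5,interpolation=cv2.INTER_CUBIC))
need([426.8,62.3,110],yaw=1.597+1.5708)"
```

```text
time: 31.32
tool_pos: [599.7, 104.2, 39.3]
ee_rot: [-0.0, 0.716, -0.698, 0.0]
contact_force: [-1.7, 0.6, 4.4]
finger_gap: 7.5
time: 31.95
tool_pos: [599.2, 103.9, 43.4]
ee_rot: [0.001, 0.716, -0.698, -0.0]
contact_force: [-0.2, 0.4, -1.0]
finger_gap: 33.9
time: 32.58
tool_pos: [600.2, 104.3, 232.0]
ee_rot: [-0.002, 0.716, -0.698, 0.001]
contact_force: [1.1, -0.2, -0.6]
finger_gap: 84.7
time: 32.95
tool_pos: [588.1, 153.8, 228.8]
ee_rot: [0.0, 0.716, -0.698, -0.0]
contact_force: [-0.3, -0.8, -0.3]
finger_gap: 85.1
t 32.95 pos [588.1 153.8 228.8] x [ 2.660e-02 -9.996e-01  2.000e-04] z [-3.e-04 -2.e-04 -1.e+00] F [-0.3 -0.8 -0.3] gap 85.1
w22 amber px [270.2 121.4] axes [76.1 79. ] at z 45 [632.5 104.5] area 1759 [232  83  77  78]
w22 violet px [444.2  83.7] axes [72.9 81.8] at z 45 [470.4  65.9] area 1938 [407  45  76  78]
w22 amber px [270.2 121.4] axes [76.1 79. ] at z 33 [634.  105.2] area 1759 [232  83  77  78]
w22 violet px [444.2  83.7] axes [72.9 81.8] at z 33 [466.1  65.2] area 1938 [407  45  76  78]
t 33.0 pos [588.2 153.4 228.7] x [ 2.590e-02 -9.997e-01  4.000e-04] z [-4.e-04 -4.e-04 -1.e+00] F [ 0.5  0.2 -0.7] gap 85.4
shift cm [ 8.68 16.36 11.88]
 rot [ 0. -0. -0.] shift in goal axes [ 8.68 16.37 11.87]
 rot [-1.000e-03 -1.000e-03  3.141e+00] shift in goal axes [ -8.68 -16.37  11.87]
```

View pics/w22c.png

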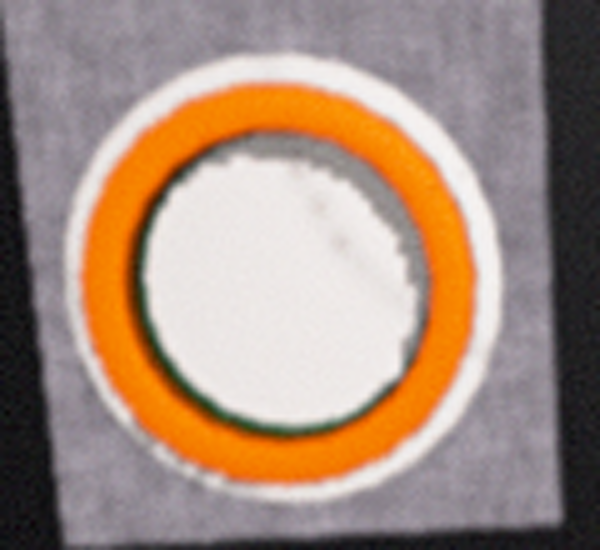

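Amber is squarely on green: (632.5,104.5) against (633.1,104.1). Now violet.

```bash
python3 -m pendant '[[2,4.3,0,0,0,0,0.7],[2.5,4.5,2,0,0,0,0.4],[2.5,4.5,5,0,0,0,0.4],[1.7,3,4.9,0,0,0,0.4],[0,0,0,0,0,0,0.4]]';python3 -m pendant '[[0,0,0,0,0,0,0.4],[0,0,0,0,0,0,0.4]]'; python3 -c "
from rings import *
s=snap('w23');rings('w23'); need([426.8,62.3,25],yaw=1.597+1.5708)"
```

```text
time: 33.62
tool_pos: [427.1, 61.9, 112.6]
ee_rot: [0.006, 0.715, -0.699, -0.002]
contact_force: [0.9, -0.5, 0.2]
finger_gap: 34.3
time: 33.88
tool_pos: [435.4, 66.9, 117.6]
ee_rot: [-0.002, 0.716, -0.698, 0.001]
contact_force: [0.4, -0.1, -0.4]
finger_gap: 34.3
w23 green px [ 35.7 259.8] axes [33.  70.4] at z 20 [655.6 125.1] area 647 [  4 237  65  46]
w23 amber px [ 32.2 250.7] axes [ 91.8 115.5] at z 20 [656.9 117.3] area 2405 [  0 201  88 100]
w23 violet px [281.1 191.6] axes [ 97.7 101. ] at z 20 [461.3  64.1] area 3360 [231 143 101  98]
t 33.92 pos [435.1  66.8 117.4] x [ 0.0259 -0.9997 -0.0013] z [ 0.0028  0.0014 -1.    ] F [-0.7  0.4 -0.4] gap 34.2
shift cm [0.44 0.87 9.24]
 rot [-0.003  0.001 -0.   ] shift in goal axes [0.43 0.84 9.24]
 rot [2.000e-03 5.000e-03 3.141e+00] shift in goal axes [-0.43 -0.84  9.24]
```

View pics/w23.png

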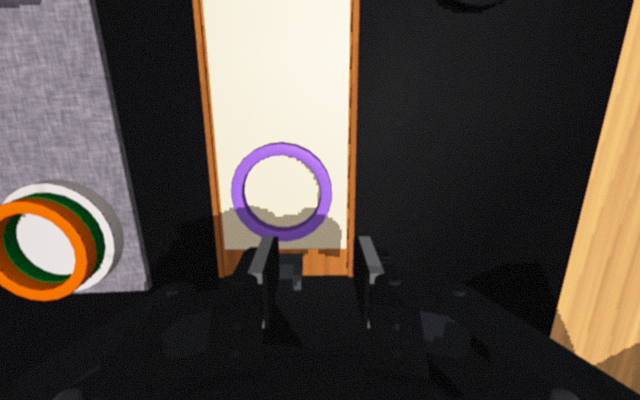

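```bash
python3 -m pendant '[[0.22,0.4,2.5,0,0,0,0.4],[0.2,0.4,3,0,0,0,0.4],[0,0,2.7,0,0,0,0.4],[0,0,0.9,0,0,0,0.4],[0,0,0,0,0,0,0.4]]'; python3 -m pendant '[[0,0,0,0,0,0,0.4]]';python3 -c "
from rings import *
s=snap('w24'); need([426.9,62.3,14.7],yaw=1.597+1.5708)"
```

```text
time: 34.55
tool_pos: [426.1, 61.9, 25.4]
ee_rot: [-0.0, 0.716, -0.698, 0.0]
contact_force: [-0.7, 0.3, 0.7]
finger_gap: 34.2
time: 34.67
tool_pos: [426.5, 62.2, 26.2]
ee_rot: [-0.001, 0.716, -0.698, 0.0]
contact_force: [-0.3, -0.2, -0.9]
finger_gap: 34.0
t 34.73 pos [426.4  62.1  26.3] x [ 0.0263 -0.9997 -0.0011] z [ 0.0022  0.0011 -1.    ] F [ 0.3 -0.7 -0. ] gap 34.1
shift cm [-0.02 -0.05  1.16]
 rot [-0.002  0.001  0.   ] shift in goal axes [-0.02 -0.05  1.16]
 rot [-2.000e-03 -4.000e-03 -3.142e+00] shift in goal axes [0.02 0.05 1.16]
```

View pics/w24.png

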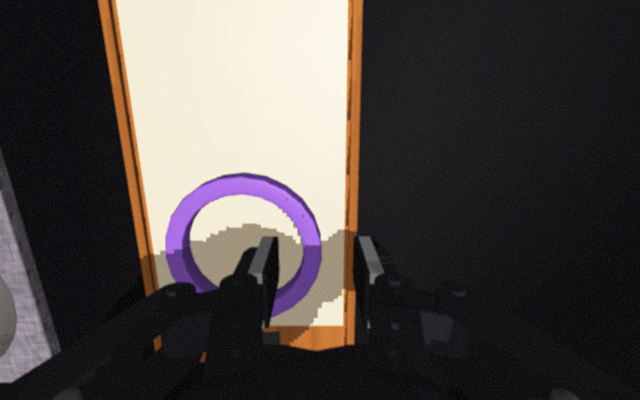

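```bash
python3 -m pendant '[[0,-0.05,0.6,0,0,0,0.4],[0,0,0.5,0,0,0,0.4],[0,0,0,0,0,0,0.3],[0,0,0,0,0,0,0.2],[0,0,0,0,0,0,0.1]]' 30; python3 -m pendant '[[0,0,0,0,0,0,0],[0,0,0,0,0,0,0],[0,0,0,0,0,0,0],[0,0,0,0,0,0,0]]'; python3 -m pendant '[[0,0,0,0,0,0,0],[0,0,-0.5,0,0,0,0],[0,0,-1.5,0,0,0,0],[0,0,-3,0,0,0,0],[0,0,-4,0,0,0,0]]' 45; python3 -m pendant '[[0,0,0,0,0,0,0],[0,0,0,0,0,0,0]]'; python3 -c "
from rings import *
s=snap('w25'); rings('w25',109); need([607.6,4.4,60],yaw=1.597+1.5708)"
```

```text
time: 35.35
tool_pos: [426.1, 61.7, 14.4]
ee_rot: [-0.0, 0.716, -0.698, 0.0]
contact_force: [0.3, -0.3, -0.4]
finger_gap: 9.3
time: 35.85
tool_pos: [426.1, 61.7, 14.4]
ee_rot: [-0.0, 0.716, -0.698, 0.0]
contact_force: [0.2, -0.3, 1.2]
finger_gap: 8.8
time: 36.48
tool_pos: [424.9, 61.0, 104.6]
ee_rot: [0.002, 0.716, -0.698, -0.001]
contact_force: [1.4, -0.8, -1.4]
finger_gap: 7.8
time: 36.72
tool_pos: [425.1, 61.3, 103.9]
ee_rot: [0.0, 0.716, -0.698, -0.0]
contact_force: [0.1, 0.4, -0.9]
finger_gap: 8.1
w25 green px [ 34.1 238.6] axes [51.7 93.1] at z 109 [550.3  55.6] area 759 [  0 207  77  57]
w25 amber px [ -0.6 267.5] axes [ 94.9 123.8] at z 109 [568.9  70.2] area 1783 [  0 218  59 102]
w25 violet px [241.8 253.7] axes [158.2 171.4] at z 109 [458.2  60.6] area 6711 [156 175 169 133]
t 36.77 pos [424.9  61.2 103.4] x [ 2.550e-02 -9.997e-01  7.000e-04] z [-2.2e-03 -8.0e-04 -1.0e+00] F [ 0.3 -0.7 -1.7] gap 8.4
shift cm [  6.14 -18.13   4.3 ]
 rot [ 0.002 -0.001 -0.001] shift in goal axes [  6.15 -18.11   4.34]
 rot [-1.000e-03 -3.000e-03  3.141e+00] shift in goal axes [-6.15 18.11  4.34]
```

View pics/w25.png

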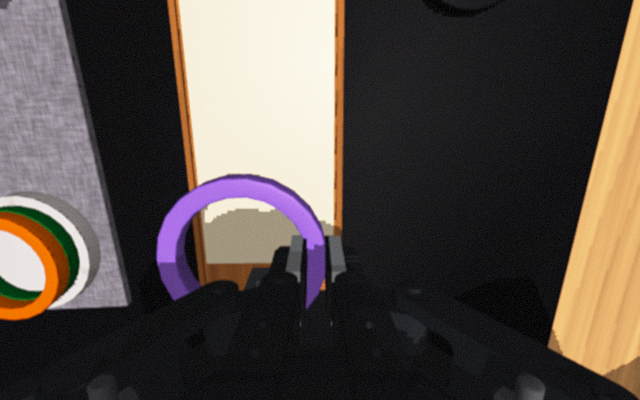

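```bash
python3 -c "
from h import *
Pt=np.load('Pt.npy');b=onplane(Pt,(348.5,130.8),43);print('box',b,'mid with plinth',(b+[633.4,106.1])/2)"; python3 -m pendant '[[1.5,-2.5,0,0,0,0,0],[1.5,-4.5,0,0,0,0,0],[1.5,-4.5,0,0,0,0,0],[1.2,-4,0,0,0,0,0],[0.4,-2.5,0,0,0,0,0]]'; python3 -m pendant '[[0,0,1,0,0,0,0],[0,0,1.2,0,0,0,0],[0,0,1,0,0,0,0],[0,0,0,0,0,0,0],[0,0,0,0,0,0,0]]'; python3 -c "
from rings import *
s=snap('w26'); need([607.6,4.4,25],yaw=1.597+1.5708)"
```

```text
box [645.28717143 -94.82856882] mid with plinth [639.34358571   5.63571559]
time: 37.4
tool_pos: [608.2, 4.3, 101.8]
ee_rot: [0.002, 0.716, -0.698, -0.001]
contact_force: [-0.7, 1.4, -0.9]
finger_gap: 8.2
time: 38.02
tool_pos: [607.5, 5.5, 72.7]
ee_rot: [-0.0, 0.716, -0.698, 0.0]
contact_force: [0.1, 0.1, -0.8]
finger_gap: 8.2
t 38.08 pos [607.7   5.6  72.9] x [ 2.640e-02 -9.997e-01 -1.000e-04] z [ 1.1e-03  2.0e-04 -1.0e+00] F [-0.5  0.1 -0.5] gap 7.9
shift cm [0.12 0.02 4.79]
 rot [-0.001  0.     0.   ] shift in goal axes [0.11 0.01 4.79]
 rot [-0.000e+00 -2.000e-03 -3.141e+00] shift in goal axes [-0.11 -0.01  4.79]
```

View pics/w26.png

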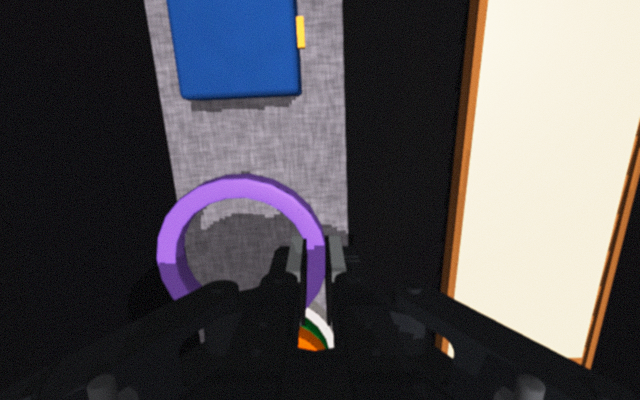

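```bash
python3 -m pendant '[[0.08,0.05,1.5,0,0,0,0],[0,0,2,0,0,0,0],[0,0,1.2,0,0,0,0],[0,0,0.6,0,0,0,0],[0,0,0,0,0,0,0]]'; python3 -m pendant '[[0,0,0,0,0,0,0]]'; python3 -c "
from rings import *
s=snap('w27'); need([607.2,4.3,12.4],yaw=1.597+1.5708)"
```

```text
time: 38.7
tool_pos: [606.9, 4.4, 18.9]
ee_rot: [0.0, 0.716, -0.698, -0.0]
contact_force: [0.9, 0.1, -0.2]
finger_gap: 8.1
time: 38.83
tool_pos: [607.5, 4.6, 19.9]
ee_rot: [-0.001, 0.716, -0.698, 0.0]
contact_force: [-0.3, -0.2, -0.9]
finger_gap: 8.2
t 38.88 pos [607.5   4.6  19.9] x [ 2.610e-02 -9.997e-01 -3.000e-04] z [ 1.4e-03  3.0e-04 -1.0e+00] F [-0.4 -0.1 -1.1] gap 7.8
shift cm [0.03 0.03 0.75]
 rot [-0.001  0.    -0.   ] shift in goal axes [0.03 0.03 0.75]
 rot [0.000e+00 2.000e-03 3.142e+00] shift in goal axes [-0.03 -0.03  0.75]
```

View pics/w27.png

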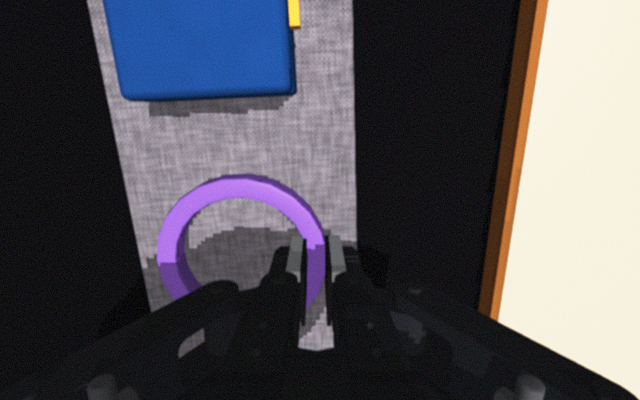

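```bash
python3 -m pendant '[[0,0,0.4,0,0,0,0],[0,0,0.2,0,0,0,0],[0,0,0,0,0,0,0]]'; python3 -m pendant '[[0,0,0.1,0,0,0,0],[0,0,0,0,0,0,0]]'; python3 -m pendant '[[0,0,0.05,0,0,0,0],[0,0,0,0,0,0,0]]'
```

```text
time: 39.25
tool_pos: [606.8, 4.5, 13.0]
ee_rot: [0.0, 0.716, -0.698, -0.0]
contact_force: [-0.3, 0.4, -1.0]
finger_gap: 7.9
time: 39.5
tool_pos: [607.1, 4.5, 12.5]
ee_rot: [-0.0, 0.716, -0.698, 0.0]
contact_force: [-0.5, 0.1, 1.2]
finger_gap: 8.0
time: 39.75
tool_pos: [607.2, 4.5, 12.4]
ee_rot: [-0.0, 0.716, -0.698, 0.0]
contact_force: [-1.3, 0.7, 5.9]
finger_gap: 7.7
```

Contact. Release, rise and look.

```bash
python3 -m pendant '[[0,0,0,0,0,0,0.1],[0,0,0,0,0,0,0.2],[0,0,0,0,0,0,0.35],[0,0,0,0,0,0,0.4],[0,0,-0.5,0,0,0,0.4]]'; python3 -m pendant '[[0,0,-2,0,0,0,0.4],[0,0,-5,0,0,0,0.4],[0,0,-5,0,0,0,0.7],[0,0,-5,0,0,0,1],[0,0,-3,0,0,0,1]]'; python3 -m pendant '[[-5.5,1,0,0,0,0,1],[0,1.5,0,0,0,0,1],[0,0,0,0,0,0,1],[0,0,0,0,0,0,1]]'; python3 -c "
from rings import *
s=snap('w28'); tip(s); rings('w28',18);rings('w28',45)"
```

```text
time: 40.38
tool_pos: [606.6, 4.4, 16.3]
ee_rot: [0.001, 0.716, -0.698, -0.0]
contact_force: [0.2, 0.1, 1.0]
finger_gap: 34.1
time: 41.0
tool_pos: [607.8, 4.5, 220.5]
ee_rot: [-0.002, 0.716, -0.698, 0.001]
contact_force: [-0.5, -0.0, -0.2]
finger_gap: 84.9
time: 41.5
tool_pos: [580.8, 58.2, 216.8]
ee_rot: [0.0, 0.716, -0.698, 0.0]
contact_force: [1.0, 0.3, 0.1]
finger_gap: 85.3
t 41.5 pos [580.8  58.2 216.8] x [ 2.530e-02 -9.997e-01  2.000e-04] z [ 2.e-04 -2.e-04 -1.e+00] F [1.  0.3 0.1] gap 85.3
w28 amber px [262.8 207.8] axes [46.3 65.3] at z 18 [636.1 100.4] area 551 [231 185  66  25]
w28 violet px [257.3 115.8] axes [75.9 79.6] at z 18 [639.9   4.5] area 2223 [219  77  77  79]
w28 amber px [262.8 207.8] axes [46.3 65.3] at z 45 [631.8  91.8] area 551 [231 185  66  25]
w28 violet px [257.3 115.8] axes [75.9 79.6] at z 45 [635.4   3.5] area 2223 [219  77  77  79]
```

View pics/w28.png

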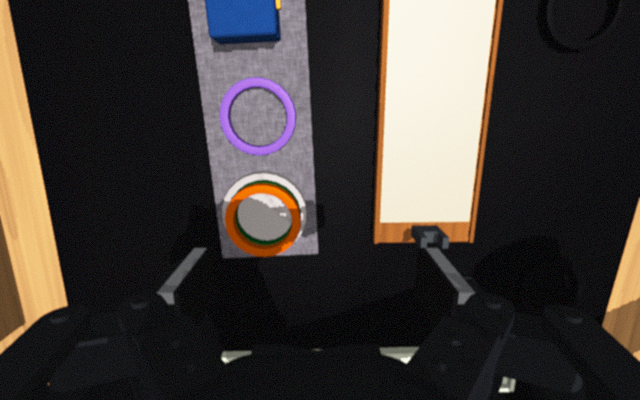

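Violet lies flat on the board between the box and the plinth. I'll move the arm aside for the fixed-camera check.

```bash
python3 -m pendant '[[-4,2,-2,0,0,0,1],[-5.5,2,-2,0,0,0,1],[-5.5,2,-1,0,0,0,1],[-5.5,2.5,0,0,0,0,1],[-5.5,3,0,0,0,0,1]]' >/dev/null; python3 -m pendant '[[-5,3,0,0,0,0,1],[-5,3,0,0,0,0,1],[-4,3,0,0,0,0,1],[0,0,0,0,0,0,1],[0,0,0,0,0,0,1]]'; python3 - <<'E'
from ringfit import *
c=cams()
for n in c:
    cv2.imwrite(f"pics/{n}9.png",c[n]["pixels"][:,:,::-1]); np.save(f"pics/{n}9.npy",P(c[n]))
t=cv2.imread("pics/top9.png"); s=cv2.imread("pics/scene9.png")
cv2.imwrite("pics/t9c.png",cv2.resize(t[100:270,160:460],None,fx=2.6,fy=2.6,interpolation=cv2.INTER_CUBIC))
cv2.imwrite("pics/s9c.png",cv2.resize(s[120:345,115:520],None,fx=1.95,fy=1.95,interpolation=cv2.INTER_CUBIC))
a=rings("top9",18); b=rings("scene9",18)
print("violet",tri(P(c["top"]),P(c["scene"]),a["violet"],b["violet"]))
print("amber",onplane(P(c["top"]),a["amber"],42),onplane(P(c["scene"]),b["amber"],42),tri(P(c["top"]),P(c["scene"]),a["amber"],b["amber"]))
E
```

```text
time: 42.8
tool_pos: [365.8, 453.0, 266.4]
ee_rot: [0.0, 0.716, -0.698, 0.0]
contact_force: [0.1, 0.0, 1.1]
finger_gap: 85.2
top9 green px [596.4 115.7] axes [ 9.3 33.9] at z 18 [ 689.4 -758.3] area 133 [580 111  33   8]
top9 amber px [271.2 136.9] axes [27.5 28.3] at z 18 [637.7 107.6] area 230 [257 123  29  28]
top9 violet px [309.9 136.4] axes [28.5 29. ] at z 18 [638.2   5.7] area 321 [296 123  29  28]
scene9 green px [628.  123.4] axes [ 5.6 26.4] at z 18 [406.5 805. ] area 75 [616 117  24  14]
scene9 violet px [330.2 276.2] axes [37.5 39.1] at z 18 [641.1   6. ] area 579 [311 258  39  38]
violet (array([639.3486278 ,   6.12232097,  14.21821512]), np.float64(0.15232260287295954), np.float64(0.23072582722662732))Traceback (most recent call last):
  File "<stdin>", line 10, in <module>
KeyError: 'amber'
```

View pics/t9c.png

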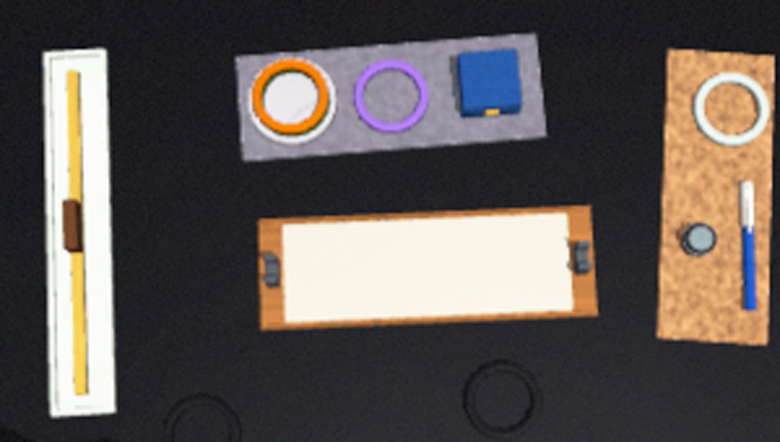

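View pics/s9c.png

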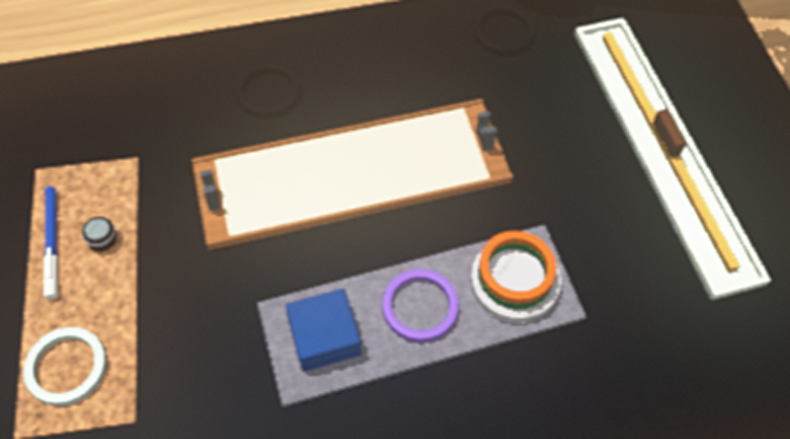

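The top crop shows the bar in the trough and amber over green on the plinth (290,97). Violet (392,96) sits between the plinth and the box (489,82), and the blotter items look unmoved. Handing in.

```bash
python3 -c "
from station import job,monitor
print(job.close_job()); s=monitor.sense(); print(s['time'],s['contact_force'])"
```

```text
the job is handed in; nothing more can be done
None
the job is handed in; nothing more can be done
```

The job is done and handed in at about 43 s of the 104 s allowed. I lifted the brass bar out first and laid it in the white trough, grip up. Then I placed green flat on the plinth, amber on top of it, and violet flat on the board. I lowered each bangle until it just touched (under 6 N) before letting go.

Last checks:
- **Green on plinth:** centred to about 1 mm in the wrist view.
- **Amber on green:** centres within 1 mm of each other in the wrist view. In the last fixed-camera pass, my colour filter missed amber in the scene camera, so I only confirmed it there by eye.
- **Violet on board:** measured at (639.3, 6.1) mm. The midpoint came out as (640.8, 6.7) from the board's corners, or (639.3, 5.6) from plinth and box.
- **Bar:** lies fully inside the trough, grip up.
- **Bystanders:** the white bangle, pen and loupe look unmoved from the first pictures.
- **Disagreement:** the wrist camera read about 2 mm lower in y than the fixed cameras, which is within the stated calibration. I placed the bangles by relative offsets to avoid this.

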